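# Screw the ring screw of the tether anchor home with a support rod

## Task

The ring screw in the oak anchor block was left a fraction of a turn short: take the short steel support rod from its rest, slide it through the ring and use it as a bar to turn the screw clockwise (seen from above) until its flange stops on the wood, and snug it there to about 0.4 N m for a moment (some 4.5 N pushed 85 mm out on the rod). The worn thread strips above 0.7 N m, so feel for the stop and do not force it. Then draw the rod out without loosening the screw, lay it back in its rest as it was, and leave the other things on the bench alone.

Things in the scene. Friction and masses are not known exactly. Their poses are not given: they have to be found in the camera images.
- anchor: Tether anchor, fixed firmly to the bench: an oak block 100 x 90 mm (x, y), its flat top 50 mm above the bench, on a steel foot plate 130 x 110 x 12 mm. Origin at the bench under the middle of the block, z up; the ring screw's vertical axis passes through this origin.
- eye: Upright steel ring screw: flange 30 mm across, 4 mm thick, neck, ring 37 mm across and 12 mm thick with a round 18 mm hole. Origin under the flange's middle, z up, x along the (level) hole. Turns about z against 0.1 N m of thread friction; stays as left. Starts 0.4 to 1.25 rad short (clockwise) of a dead stop, flange tight on the wood, whose place differs each time and can only be felt (no gap can be seen).
- ring (a point): Centre of the ring's hole, on the screw's axis, 30 mm above the flange's underside (80 mm above the bench). Axes as eye. The 12 mm rod has play in the 18 mm hole: seen from above it can lean about 0.4 rad either way from the hole's axis before it starts to turn the ring; 1 N m of turning then presses on the ring with 80 to 95 N in all (0.4 N m: 32 to 38 N).
- rod_mid (a point): Middle of the loose support rod: plain round steel, 12 mm diameter, 220 mm long, domed ends, 0.19 kg. x runs along the rod; the two ends are alike. It starts lying in the rest.
- rest_seat (a point): Fixed oak rod rest: a base board 150 x 60 x 12 mm with two V cradles, 14 mm wide, at 60 mm either side of its middle, their arms up to 53 mm above the bench and 55 mm apart; free space between the cradles. This point is where the middle of the rod lies, 42 mm above the bench; x runs along the lying rod.
- dish: White porcelain evaporating dish, 88 mm across, 26 mm high; origin under its middle. Bystander.
- beaker: Glass beaker, 73 mm across, 95 mm high; origin under its middle. Bystander.
- wash_bottle: White plastic wash bottle with bent spout, 70 mm across, 196 mm high; origin under its middle. Bystander.
- eraser: White eraser block, 55 x 24 x 13 mm; origin under its middle. Bystander.
There are look-alikes about, which are no part of the job. Of the things shaped like the part that bears rod_mid, the bare steel one is meant.

How it is judged:
On the way, in this order (a step that is already met when the one before it is completed fails the run):
1. the rod is through the ring (x of ring in the frame of rod_mid between -0.095 and 0.095 m and y of ring in the frame of rod_mid between -0.008 and 0.008 m and z of ring in the frame of rod_mid between -0.008 and 0.008 m), for 0.2 s.
2. the screw is turned home and snugged with the rod in its ring (all of step 1 and value of joint eye above -0.08 rad and contact force between rod and eye above 20 N), for 0.2 s.
At the end, for the whole second after the job is handed in: The flange is tight on the wood (turned to within 0.08 rad, 5 degrees, of its dead stop), and the rod lies still in both cradles of its rest: its middle within 15 mm of the rest's seat point, its axis within 0.1 rad of the rest's (value of joint eye above -0.08 rad and distance between rod_mid and rest_seat below 0.015 m and angle between the x axis of rod_mid and the x axis of rest_seat, either way round below 0.1 rad and linear speed of rod below 0.02 m/s); the robot touches nothing.
It fails at once if the ring screw is forced: the pressures on its ring add up to more than 70 N, over 0.7 N m of turning (contact force between eye and anything else above 70 N).
It fails at once if a bystander is moved by more than 30 mm or tipped (distance of any of dish, beaker, wash_bottle, eraser from where it was at the start of the episode above 0.03 m or angle between any of dish, beaker, wash_bottle, eraser's own z axis and vertical above 0.3 rad).
It also fails if it takes over 72 s, if anything falls off the work surface, if the arm or the gripper's body presses on something with over 40 N, if the wrist force passes 120 N, or if a joint passes its speed limit or range.

## Robot

A 6-joint arm with a two-finger parallel gripper is mounted at the origin on the work surface. World frame = base frame: x ahead of the robot, y to its left, z up, the work surface at z = 0. Lengths are in m, angles in rad, forces in N, time in s.
With the tool pointing down it reaches from about 0.35 to 0.775 m from the base axis. Payload 5.5 kg.
Tool frame: the origin (TCP) lies on the centre line of the jaws, within the pads' length; the fingertips stand 17 mm ahead of it and the grasp point (between the pads) lies 2 mm behind it; z points along the fingers, y is the direction in which the jaws open and shut (so a half turn about z gives the same grasp; the last joint's range is limited). The gripper opens to 85 mm and grips with 20 to 120 N. Pads are 22 mm wide; open, the fingers measure 114 mm over their backs; the gripper's body (76 mm by 85 mm) begins 54 mm behind the grasp point. The pads swing forward as they close: fully open they stand 13 mm farther back than shut.
Start: joints at [0.996, 0.313, 0.046, 1.304, 0, 1.431], TCP at [0.242, 0.522, 0.248] pointing down, gripper open.
Joint ranges: [-2.76, 2.76], [-0.86, 1.69], [-1.03, 1.26], [-2.2, 2.34], [-1.47, 1.5], [-3.14, 3.14]. Speed limits (rad/s): [2.57, 2.57, 3.14, 3.14, 3.14, 3.14].

## Interface

Orientations are given as a unit quaternion [w, x, y, z].
In Python, from workcell import env gives the robot as it stands.
- The arm moves only by the tool servo_tool, never from a script. Its argument "increments" is a list of rows, each an object of numbers: "claw": the closure, from 0 (fully open) to 1 (shut); "x", "y", "z": the shift along the world's x, y, z in units of 25 mm (1.0 is 25 mm); "ax", "ay", "az": the turn, a rotation vector about the world's x, y, z in units of 8 degrees (1.0 is 8 degrees). A call has 1 to 5 rows; each row shifts and turns the commanded pose from where the row before left it; what a row does not reach is not made up. A row lasts 1/10 s, in which the tool goes at most 50 mm and 8.59 degrees, less where a joint would pass 70% of its speed; a pose out of reach is approached as far as the arm can. A call is refused whole if a number of a shift passes 1 or a number of a turn 1, either way. A call with a gripper value outside its range is refused whole. The fingers move at their own pace and stop on an object; "newtons" is the grip in N (left out, the last holds). Time passes only in rows, so rows that do not move let the fingers close. It gives the time, the measured TCP pose, the force and the opening at its end, in the units of the state.
- env.get_state(): the state, without advancing time (a new reading comes with each control period).
- env.read_camera(name): name is "scene" or "top" or "wrist"; returns the picture (384x512x3 uint8, red, green, blue); there is no depth.
- env.calibration(name): a dict with "K" (3x3 intrinsics, pixels), "world_to_cam" (4x4, takes a point from world to camera coordinates). Camera axes: x right, y down, z forward; pixel columns grow to the right and rows downward; lengths in m; the calibration is good to about 2 mm. A picture is of the moment at which its call begins: read the wrist's pose just before it. calibration takes no time and is no camera call; for the wrist camera it gives the pose at the moment of the call.
- env.hand_in(): hands the job in, once; it reports no verdict.
The state is a dict: "clock": time; "joint_pos": joint angles; "qvel": joint speeds; "tau": joint torques, N m; "tcp_pos": TCP position; "orientation": TCP orientation; "wrist_force": force on the tool from outside, world axes, zero at the start; "ft_torque": the same for the moment, N m; "finger_gap": finger opening in m.
Only numpy, scipy, OpenCV 4.12 (cv2) and the standard library are available. Lean on these libraries where they do the work, as an engineer would, in place of code of your own. Each camera call takes 0.05 s, during which the arm holds its last target.

## Working session

There is one attempt and no reset: what is moved stays moved. The work goes in short steps, Python scripts to look and compute and a tool call to move; the robot and the scene stay as the last step left them, time stands still between calls to the robot, and variables do not carry over. Pictures are saved under pics/ and viewed, and the job is handed in when it is done.

Besides the shell and the picture viewer there is one more tool, called after "Request:" in YAML: its name, and indented under it one key for each argument. servo_tool: Moves the arm, as the interface text tells. Its arguments: {"type":"object","properties":{"increments":{"type":"array"},"newtons":{"type":"number"}},"required":["increments"]}

```bash
ls; mkdir -p pics; python3 - <<'E'
from workcell import env
import cv2
print(env.get_state())
for n in ["scene","top"]:
    im=env.read_camera(n); cv2.imwrite(f"pics/{n}0.png",im[:,:,::-1])
    c=env.calibration(n); print(n,c["K"],c["world_to_cam"])
E
```

```text
pics
{'clock': 0.0, 'joint_pos': array([ 9.96412956e-01,  3.13991708e-01,  4.49355860e-02,  1.30357784e+00,
       -1.73890706e-05,  1.43118700e+00]), 'qvel': array([2.24022105e-05, 6.25906861e-04, 5.32460518e-04, 9.68106728e-04,
       8.40501972e-04, 4.56985125e-04]), 'tau': array([ 1.40153923e-03, -4.80630612e+01,  2.98531759e+01,  1.93793583e-02,
       -1.01185226e-04,  8.49734533e-06]), 'tcp_pos': array([0.2419411 , 0.52107916, 0.24739603]), 'orientation': array([-3.12945263e-04,  2.15678782e-01,  9.76463936e-01, -8.63925727e-04]), 'wrist_force': array([0.72461507, 0.05859856, 0.48262497]), 'ft_torque': array([-0.02955915, -0.01920932,  0.03749305]), 'finger_gap': 0.085130706529356}
scene [[384.29952977   0.         251.92459375]
 [  0.         384.29952977 187.5101614 ]
 [  0.           0.           1.        ]] [[ 0.24316831  0.96992924  0.01031694 -0.18998995]
 [ 0.55027645 -0.1291837  -0.82492872 -0.22368272]
 [-0.79878971  0.20627369 -0.5651426   1.37335038]
 [ 0.          0.          0.          1.        ]]
top [[449.79541259   0.         256.01084167]
 [  0.         449.79541259 195.53382414]
 [  0.           0.           1.        ]] [[-0.01182269 -0.9998559  -0.01218223  0.09627092]
 [-0.99555999  0.01290793 -0.09323993  0.53379183]
 [ 0.09338374  0.01102579 -0.99556914  1.41740465]
 [ 0.          0.          0.          1.        ]]
```

View pics/scene0.png

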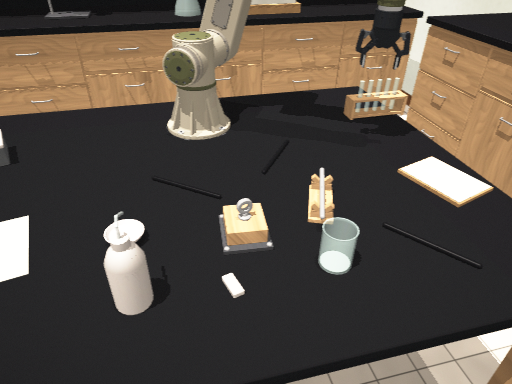

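View pics/top0.png

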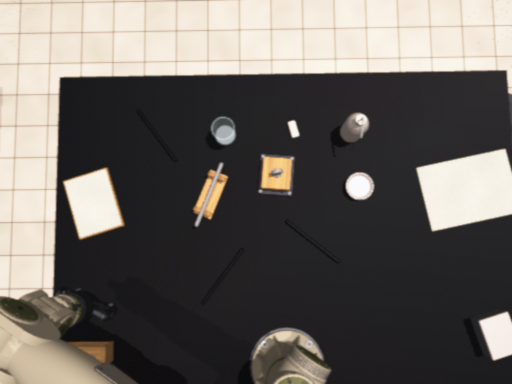

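Candidates for the rod in the top view are the bare steel rod in the oak rest at (209,195) and dark rods on the bench at (157,135), (223,276) and (312,241). I choose the steel one in the rest and check it in a close crop.

```bash
cat > h.py <<'E'
import numpy as np, cv2
from workcell import env
def ray(name,u,v,cal=None):
    c=cal or env.calibration(name); K=np.array(c["K"]);T=np.array(c["world_to_cam"])
    R=T[:3,:3];t=T[:3,3]
    return -R.T@t, R.T@(np.linalg.inv(K)@np.array([u,v,1.]))
def onz(name,u,v,z,cal=None):
    o,d=ray(name,u,v,cal); return o+d*(z-o[2])/d[2]
def proj(name,p,cal=None):
    c=cal or env.calibration(name); K=np.array(c["K"]);T=np.array(c["world_to_cam"])
    q=T[:3,:3]@np.asarray(p)+T[:3,3]; q=K@q; return q[:2]/q[2]
E
python3 - <<'E'
import cv2,numpy as np
t=cv2.imread("pics/top0.png");s=cv2.imread("pics/scene0.png")
a=cv2.resize(t[145:240,180:310],None,fx=6,fy=6,interpolation=cv2.INTER_CUBIC)
cv2.imwrite("pics/crop_top.png",a)
b=cv2.resize(s[155:260,210:345],None,fx=5.5,fy=5.5,interpolation=cv2.INTER_CUBIC)
cv2.imwrite("pics/crop_scene.png",b)
E
```

```text
(no output)
```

View pics/crop_top.png

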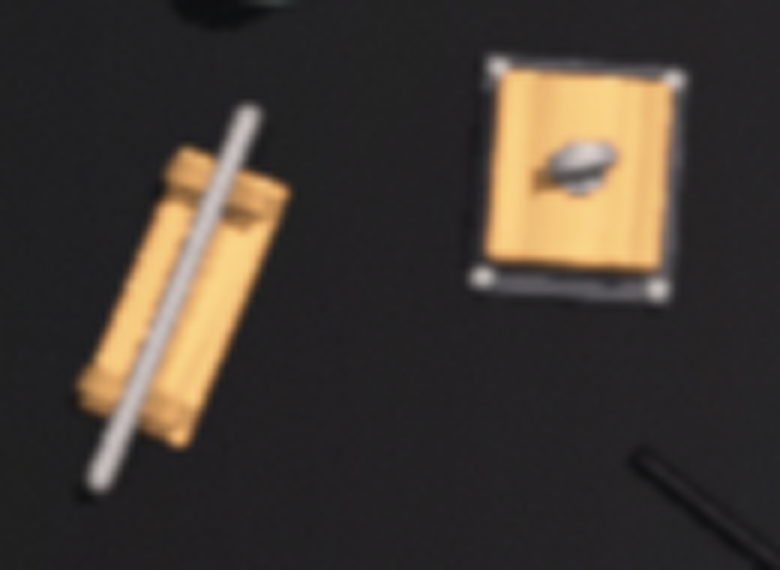

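View pics/crop_scene.png

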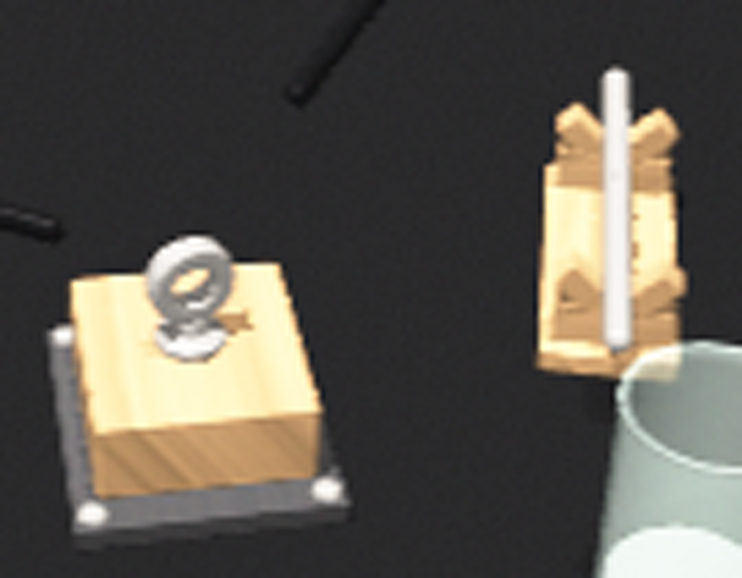

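The crops confirm it: a bare steel rod lies in both cradles, ends at about top px (221,163) and (196,225). The ring screw is at top px (277,172), with its hole facing roughly along image-vertical.

```bash
python3 - <<'E'
from h import *
np.set_printoptions(precision=4,suppress=True)
t=cv2.imread("pics/top0.png")
hsv=cv2.cvtColor(t,cv2.COLOR_BGR2HSV)
def comp(mask,u,v,r=0):
    n,l,st,ce=cv2.connectedComponentsWithStats(mask.astype(np.uint8),connectivity=8)
    k=l[v,u]; ys,xs=np.where(l==k); return k,xs,ys
gray=(hsv[...,1]<60)&(hsv[...,2]>100)
k,xs,ys=comp(gray,209,194); print("rod n",len(xs),xs.min(),xs.max(),ys.min(),ys.max())
P=np.array([onz("top",x,y,0.045) for x,y in zip(xs,ys)])[:,:2]
c=P.mean(0);w,V=np.linalg.eigh(np.cov(P.T));d=V[:,1];s=(P-c)@d
mid=c+d*(s.max()+s.min())/2
print("rod mid",mid,"yaw",np.arctan2(*d[::-1]),"len",np.ptp(s))
# wood/foot plate of anchor
wood=(hsv[...,1]>70)&(hsv[...,0]>8)&(hsv[...,0]<30)&(hsv[...,2]>120)
k,xs,ys=comp(wood,268,183)
roi=[(x,y) for x,y in zip(xs,ys)]
r=cv2.minAreaRect(np.array(roi,dtype=np.float32));print("block",r, onz("top",*r[0],0.05))
bx=cv2.boxPoints(r);print(np.array([onz("top",*p,0.05) for p in bx]))
sub=np.zeros_like(gray);sub[163:182,266:288]=1
g=(hsv[...,1]<70)&(sub>0);ys,xs=np.where(g);print("eye px",len(xs),xs.mean(),ys.mean())
P=np.array([onz("top",x,y,0.08) for x,y in zip(xs,ys)])[:,:2]
w,V=np.linalg.eigh(np.cov(P.T));print(P.mean(0),np.sqrt(w)*4,"ring plane yaw",np.arctan2(V[1,1],V[0,1]))
for n,u,v in [("beaker",224,131),("eraser",294,129),("dish",360,186),("bottle",354,128)]: print(n,onz("top",u,v,0.05 if n!="eraser" else .0))
# scene ray of ring hole center crop(189,282)/5.5
u,v=210+189/5.5,155+280/5.5
print("ring scene",onz("scene",u,v,0.08))
for e in [(615,75),(618,342)]: print("rod end scene",onz("scene",210+e[0]/5.5,155+e[1]/5.5,0.042))
E
```

```text
rod n 239 195 222 163 226
rod mid [0.5397 0.2399] yaw 2.748269605597759 len 0.21607047918692993
block ((276.2309875488281, 172.76649475097656), (29.496278762817383, 32.41740798950195), 4.085616588592529) [0.6042 0.0245 0.05  ]
[[ 0.5567  0.0753  0.05  ]
 [ 0.66    0.0667  0.05  ]
 [ 0.652  -0.0266  0.05  ]
 [ 0.5488 -0.0174  0.05  ]]
eye px 65 276.3538461538462 172.2
[0.6017 0.0251] [0.0252 0.0331] ring plane yaw 2.0261500495832268
beaker [0.7413 0.1893 0.05  ]
eraser [ 0.7567 -0.0383  0.    ]
dish [ 0.5586 -0.2386  0.05  ]
bottle [ 0.7449 -0.2257  0.05  ]
ring scene [0.6064 0.0258 0.08  ]
rod end scene [0.4416 0.2826 0.042 ]
rod end scene [0.6401 0.2012 0.042 ]
```

Request:
servo_tool:
  increments:
    - {"x":0.85,"y":-0.95,"az":0.3,"claw":0}
    - {"x":0.85,"y":-0.95}
    - {"x":0.85,"y":-0.95}
    - {"x":0.85,"y":-0.95}
    - {"x":0.85,"y":-0.95}
  newtons: 90

```text
schema error: expected keys claw, x, y, z, ax, ay, az
```

Request:
servo_tool:
  increments:
    - {"x":0.85,"y":-0.95,"z":-0.5}
    - {"x":0.85,"y":-0.95,"z":-0.5}
    - {"x":0.85,"y":-0.95,"z":-0.5}
    - {"x":0.85,"y":-0.95}
    - {"x":0.85,"y":-0.95}

```text
schema error: expected keys claw, x, y, z, ax, ay, az
```

Request:
servo_tool:
  increments:
    - {"x":0}
    - {"x":0}

```text
schema error: expected keys claw, x, y, z, ax, ay, az
```

```bash
python3 - <<'E'
from h import *
np.set_printoptions(precision=4,suppress=True)
s=env.get_state();print(s["clock"],s["tcp_pos"],s["orientation"],s["joint_pos"],s["wrist_force"])
cal=env.calibration("wrist");im=env.read_camera("wrist");cv2.imwrite("pics/w1.png",im[:,:,::-1])
np.save("w1.npy",cal,allow_pickle=True)
E
```

```text
0.1 [0.242  0.5211 0.2475] [-0.0003  0.2157  0.9765 -0.0008] [ 0.9964  0.314   0.0451  1.3036 -0.      1.4312] [0.2331 0.4218 0.0927]
```

View pics/w1.png

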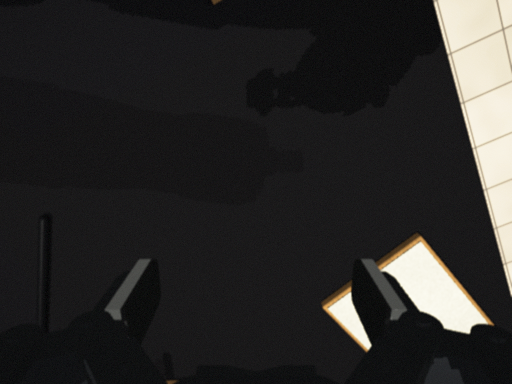

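All keys are needed in every row. The wrist view shows only the bench so far, with the fingers at (130,290) and (385,290).

Request:
servo_tool:
  increments:
    - {"claw":0,"x":0.85,"y":-0.95,"z":0,"ax":0,"ay":0,"az":0.3}
    - {"claw":0,"x":0.85,"y":-0.95,"z":0,"ax":0,"ay":0,"az":0}
    - {"claw":0,"x":0.85,"y":-0.95,"z":0,"ax":0,"ay":0,"az":0}
    - {"claw":0,"x":0.85,"y":-0.95,"z":0,"ax":0,"ay":0,"az":0}
    - {"claw":0,"x":0.85,"y":-0.95,"z":0,"ax":0,"ay":0,"az":0}
  newtons: 90

```text
clock: 0.65
tcp_pos: [0.349, 0.4017, 0.248]
orientation: [-0.0, 0.195, 0.981, -0.0]
wrist_force: [-0.6, 0.5, 0.4]
finger_gap: 0.0853
```

Request:
servo_tool:
  increments:
    - {"claw":0,"x":0.85,"y":-0.95,"z":-0.5,"ax":0,"ay":0,"az":0}
    - {"claw":0,"x":0.85,"y":-0.95,"z":-0.5,"ax":0,"ay":0,"az":0}
    - {"claw":0,"x":0.85,"y":-0.95,"z":-0.5,"ax":0,"ay":0,"az":0}
    - {"claw":0,"x":0.85,"y":-0.95,"z":0,"ax":0,"ay":0,"az":0}
    - {"claw":0,"x":0.85,"y":-0.95,"z":0,"ax":0,"ay":0,"az":0}

```text
clock: 1.15
tcp_pos: [0.4549, 0.2827, 0.21]
orientation: [-0.001, 0.195, 0.981, -0.0]
wrist_force: [0.5, -0.2, 0.9]
finger_gap: 0.0856
```

Request:
servo_tool:
  increments:
    - {"claw":0,"x":0,"y":0,"z":0,"ax":0,"ay":0,"az":0}
    - {"claw":0,"x":0,"y":0,"z":0,"ax":0,"ay":0,"az":0}

```text
clock: 1.35
tcp_pos: [0.4549, 0.2834, 0.2105]
orientation: [-0.0, 0.196, 0.981, -0.0]
wrist_force: [-0.5, 0.3, 0.1]
finger_gap: 0.0859
```

```bash
python3 - <<'E'
from h import *
np.set_printoptions(precision=4,suppress=True)
s=env.get_state();print(s["clock"],s["tcp_pos"],s["orientation"],s["joint_pos"],s["wrist_force"])
cal=env.calibration("wrist");im=env.read_camera("wrist");cv2.imwrite("pics/w2.png",im[:,:,::-1])
np.save("w2.npy",cal,allow_pickle=True)
E
```

```text
1.35 [0.4549 0.2834 0.2105] [-0.0004  0.1961  0.9806 -0.0001] [ 0.4072  0.2526 -0.1295  1.1896  0.0004  0.802 ] [-0.5409  0.2736  0.1015]
```

View pics/w2.png

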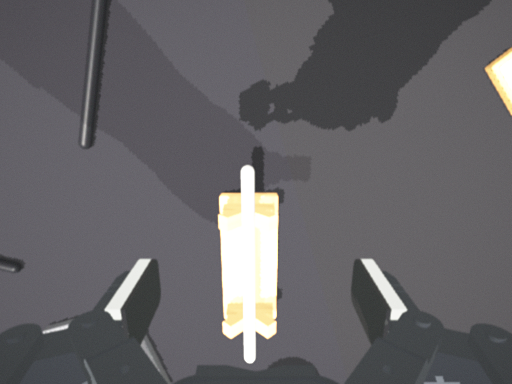

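The wrist view shows the rod from (248,170) to (250,360) in the rest, well centred between the fingers. I'll measure both ends.

```bash
python3 - <<'E'
from h import *
np.set_printoptions(precision=4,suppress=True)
cal=np.load("w2.npy",allow_pickle=True).item()
a=onz("wrist",248,166,.042,cal);b=onz("wrist",250,363,.042,cal)
d=(b-a)[:2];print(a,b,np.linalg.norm(d),(a+b)/2,np.arctan2(*(-d)[::-1]))
print(proj("wrist",env.get_state()["tcp_pos"],cal))
a=onz("wrist",248,200,.042,cal);b=onz("wrist",250,340,.042,cal);print(np.arctan2(*((a-b)[:2])[::-1]))
E
```

```text
[0.4412 0.2833 0.042 ] [0.6473 0.1983 0.042 ] 0.22288611289373855 [0.5442 0.2408 0.042 ] 2.7501228417170713
[253.3272 278.9949]
2.753722999353389
```

Request:
servo_tool:
  increments:
    - {"claw":0,"x":0.28,"y":-0.38,"z":-0.9,"ax":0,"ay":0,"az":0.02}
    - {"claw":0,"x":0,"y":0,"z":-1,"ax":0,"ay":0,"az":0}
    - {"claw":0,"x":0,"y":0,"z":-1,"ax":0,"ay":0,"az":0}
    - {"claw":0,"x":0,"y":0,"z":-1,"ax":0,"ay":0,"az":0}
    - {"claw":0,"x":0,"y":0,"z":-1,"ax":0,"ay":0,"az":0}

```text
clock: 1.9
tcp_pos: [0.4607, 0.2757, 0.0875]
orientation: [0.0, 0.193, 0.981, 0.0]
wrist_force: [-0.6, -0.2, 0.1]
finger_gap: 0.0854
```

Request:
servo_tool:
  increments:
    - {"claw":0,"x":0,"y":0,"z":-0.8,"ax":0,"ay":0,"az":0}
    - {"claw":0,"x":0,"y":0,"z":-0.7,"ax":0,"ay":0,"az":0}
    - {"claw":0,"x":0,"y":0,"z":-0.4,"ax":0,"ay":0,"az":0}
    - {"claw":0,"x":0,"y":0,"z":0,"ax":0,"ay":0,"az":0}

```text
clock: 2.3
tcp_pos: [0.46, 0.2749, 0.0396]
orientation: [-0.001, 0.193, 0.981, -0.001]
wrist_force: [-0.7, 0.3, -0.0]
finger_gap: 0.0853
```

```bash
python3 - <<'E'
from h import *
np.set_printoptions(precision=4,suppress=True)
s=env.get_state();print(s["clock"],s["tcp_pos"],s["orientation"],s["wrist_force"],s["ft_torque"])
im=env.read_camera("wrist");cv2.imwrite("pics/w3.png",im[:,:,::-1])
E
```

```text
2.3 [0.46   0.2749 0.0396] [-0.0012  0.1931  0.9812 -0.0007] [-0.7205  0.3136 -0.0068] [-0.0257  0.0264 -0.0067]
```

View pics/w3.png

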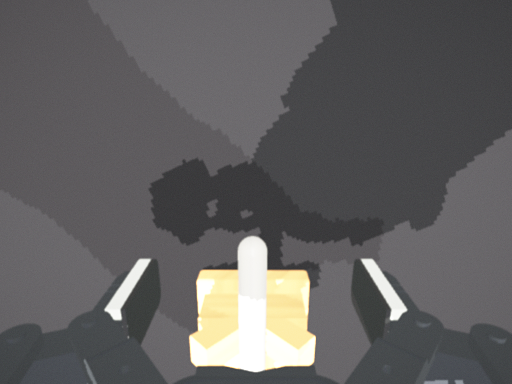

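The rod's end shows at (252,238), between the pads and clear of the cradle. I close the gripper.

Request:
servo_tool:
  increments:
    - {"claw":0.5,"x":0,"y":0,"z":0,"ax":0,"ay":0,"az":0}
    - {"claw":0.8,"x":0,"y":0,"z":0,"ax":0,"ay":0,"az":0}
    - {"claw":1,"x":0,"y":0,"z":0,"ax":0,"ay":0,"az":0}
    - {"claw":1,"x":0,"y":0,"z":0,"ax":0,"ay":0,"az":0}
    - {"claw":1,"x":0,"y":0,"z":0,"ax":0,"ay":0,"az":0}
  newtons: 100

```text
clock: 2.85
tcp_pos: [0.4616, 0.2739, 0.041]
orientation: [0.0, 0.194, 0.981, -0.001]
wrist_force: [-6.1, -14.6, 6.0]
finger_gap: 0.0124
```

Request:
servo_tool:
  increments:
    - {"claw":1,"x":0,"y":0,"z":0,"ax":0,"ay":0,"az":0}
    - {"claw":1,"x":0,"y":0,"z":0,"ax":0,"ay":0,"az":0}

```text
clock: 3.05
tcp_pos: [0.4611, 0.2733, 0.0411]
orientation: [-0.0, 0.194, 0.981, -0.001]
wrist_force: [-1.7, -4.5, 4.9]
finger_gap: 0.0086
```

Request:
servo_tool:
  increments:
    - {"claw":1,"x":0,"y":0,"z":0,"ax":0,"ay":0,"az":0}
    - {"claw":1,"x":0,"y":0,"z":0,"ax":0,"ay":0,"az":0}

```text
clock: 3.25
tcp_pos: [0.4611, 0.2733, 0.0411]
orientation: [-0.0, 0.194, 0.981, -0.001]
wrist_force: [-3.0, -4.4, 5.0]
finger_gap: 0.0089
```

```bash
python3 - <<'E'
from h import *
np.set_printoptions(precision=4,suppress=True)
s=env.get_state();print(s["clock"],s["tcp_pos"],s["orientation"],s["wrist_force"],s["ft_torque"],s["finger_gap"])
im=env.read_camera("wrist");cv2.imwrite("pics/w4.png",im[:,:,::-1])
E
```

```text
3.25 [0.4611 0.2733 0.0411] [-0.0002  0.1943  0.9809 -0.0013] [-3.0077 -4.4468  5.0045] [-0.8447  0.3871 -0.0348] 0.008851731574206606
```

View pics/w4.png

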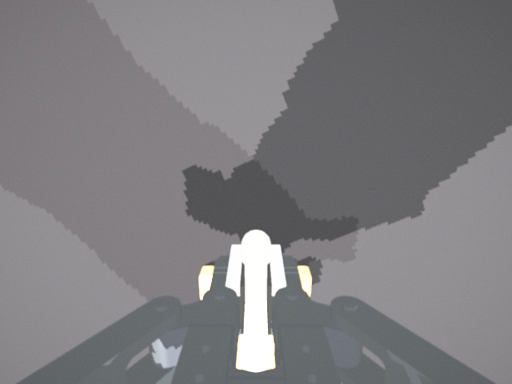

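The rod is held between the pads, its end at (256,238). I lift straight up.

Request:
servo_tool:
  increments:
    - {"claw":1,"x":0,"y":0,"z":0.4,"ax":0,"ay":0,"az":0}
    - {"claw":1,"x":0,"y":0,"z":0.8,"ax":0,"ay":0,"az":0}
    - {"claw":1,"x":0,"y":0,"z":0.9,"ax":0,"ay":0,"az":0}
    - {"claw":1,"x":0,"y":0,"z":0.9,"ax":0,"ay":0,"az":0}
    - {"claw":1,"x":0,"y":0,"z":0.8,"ax":0,"ay":0,"az":0}

```text
clock: 3.8
tcp_pos: [0.4616, 0.2747, 0.1372]
orientation: [-0.0, 0.194, 0.981, 0.0]
wrist_force: [1.1, -0.0, -2.3]
finger_gap: 0.0089
```

Request:
servo_tool:
  increments:
    - {"claw":1,"x":0,"y":0,"z":0.2,"ax":0,"ay":0,"az":0}
    - {"claw":1,"x":0,"y":0,"z":0,"ax":0,"ay":0,"az":0}

```text
clock: 4.0
tcp_pos: [0.4622, 0.2749, 0.1416]
orientation: [0.001, 0.194, 0.981, 0.001]
wrist_force: [0.2, 0.6, -2.5]
finger_gap: 0.0087
```

```bash
python3 - <<'E'
from h import *
np.set_printoptions(precision=4,suppress=True)
s=env.get_state();print(s["clock"],s["tcp_pos"],s["orientation"],s["wrist_force"],s["ft_torque"],s["finger_gap"])
for n in ["wrist","scene","top"]:
    im=env.read_camera(n);cv2.imwrite(f"pics/{n}5.png",im[:,:,::-1])
a=cv2.imread("pics/scene5.png")[110:280,190:360];b=cv2.imread("pics/top5.png")[140:260,170:310]
a=cv2.resize(a,(500,500),interpolation=cv2.INTER_CUBIC)
cv2.imwrite("pics/s5c.png",a);cv2.imwrite("pics/t5c.png",cv2.resize(b,None,fx=5,fy=5,interpolation=cv2.INTER_CUBIC))
E
```

```text
4.0 [0.4622 0.2749 0.1416] [0.0007 0.1938 0.981  0.0007] [ 0.2295  0.6292 -2.4572] [ 0.0917  0.1761 -0.0136] 0.008719179079804917
```

View pics/s5c.png

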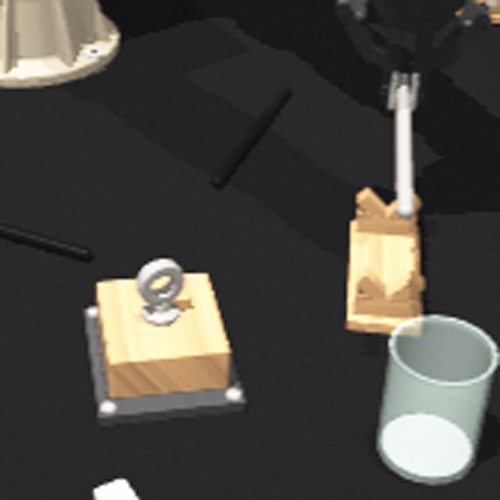

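View pics/t5c.png

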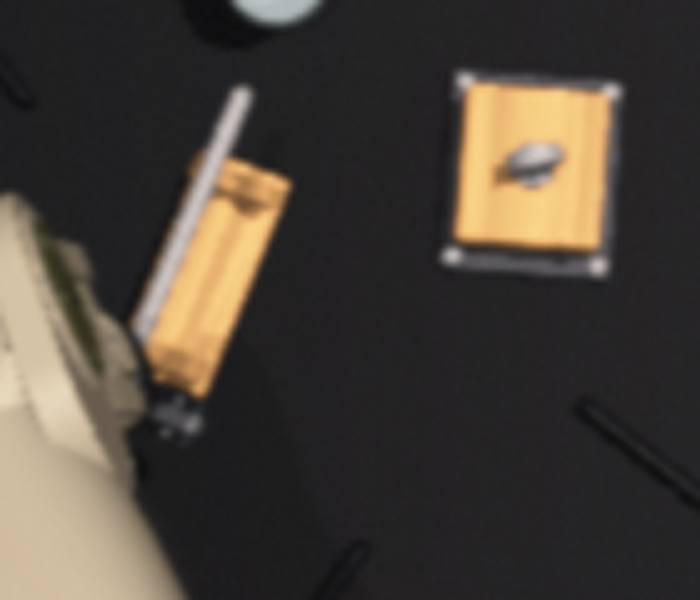

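View pics/wrist5.png

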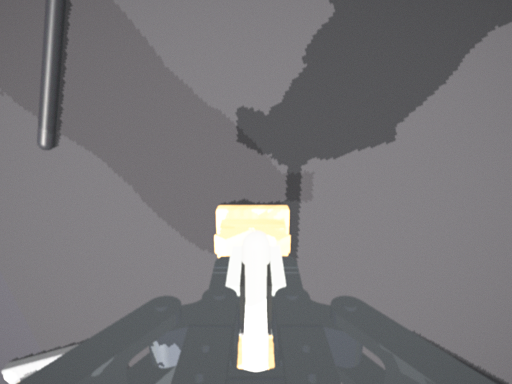

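The rod is held and clear of the rest. Its far tip is at scene px (328,181) and top px (218,158). I'll triangulate it, and the ring, to check the rod's tilt.

```bash
cat >> h.py <<'E'
def tri(u1,v1,u2,v2,n1="top",n2="scene"):
    def P(n):
        c=env.calibration(n);return np.array(c["K"])@np.array(c["world_to_cam"])[:3]
    X=cv2.triangulatePoints(P(n1),P(n2),np.array([[u1],[v1]],float),np.array([[u2],[v2]],float))[:,0];X=X[:3]/X[3]
    return X,proj(n1,X)-[u1,v1],proj(n2,X)-[u2,v2]
E
python3 - <<'E'
from h import *
np.set_printoptions(precision=4,suppress=True)
print("tip",tri(218.2,159.0,327.7,181))
print("ring",tri(277,172.2,210+189/5.5,155+280/5.5))
g=np.array([0.4622,.2749,.1436]);t=tri(218.2,159.0,327.7,181)[0];print(t-g,np.linalg.norm(t-g))
# anchor block corners in top: four foot studs
c=[(499/6+180,68/6+145),(676/6+180,79/6+145),(659/6+180,289/6+145),(482/6+180,277/6+145)]
p=np.array([onz("top",u,v,.014) for u,v in c]);print(p,p.mean(0))
# scene ring detail
s=cv2.imread("pics/scene5.png")[190:225,225:270];cv2.imwrite("pics/ringc.png",cv2.resize(s,None,fx=14,fy=14,interpolation=cv2.INTER_CUBIC))
E
```

```text
tip (array([0.6358, 0.2013, 0.1384]), array([-0.4876, -0.1974]), array([-0.9813,  0.0405]))
ring (array([0.6024, 0.0245, 0.0773]), array([-0.4869, -0.1079]), array([-0.9553, -0.0018]))
[ 0.1736 -0.0736 -0.0052] 0.18866626132278158
[[ 0.6641  0.0649  0.014 ]
 [ 0.6567 -0.031   0.014 ]
 [ 0.5423 -0.0196  0.014 ]
 [ 0.55    0.0756  0.014 ]] [0.6033 0.0225 0.014 ]
```

View pics/ringc.png

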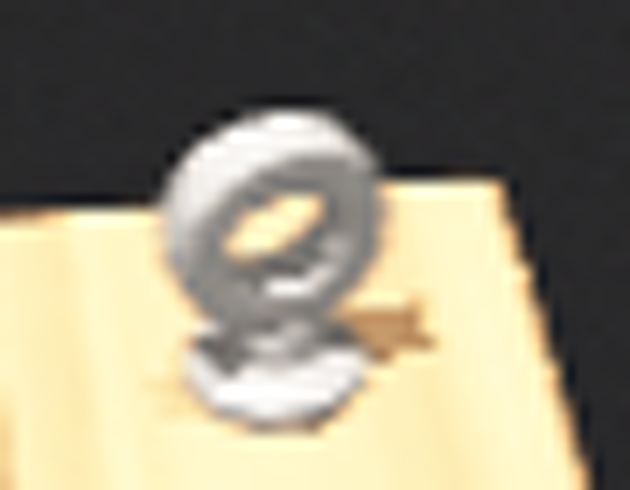

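Request:
servo_tool:
  increments:
    - {"claw":1,"x":0,"y":-0.5,"z":0.9,"ax":0,"ay":0,"az":0}
    - {"claw":1,"x":0.5,"y":-0.8,"z":0.9,"ax":0,"ay":0,"az":0.5}
    - {"claw":1,"x":0.8,"y":-0.9,"z":0.9,"ax":0,"ay":0,"az":0.7}
    - {"claw":1,"x":0.9,"y":-0.9,"z":0.1,"ax":0,"ay":0,"az":0.7}
    - {"claw":1,"x":0.9,"y":-0.9,"z":0,"ax":0,"ay":0,"az":0.7}

```text
clock: 4.65
tcp_pos: [0.54, 0.1737, 0.2108]
orientation: [0.0, 0.011, 1.0, 0.0]
wrist_force: [0.9, 0.2, -2.3]
finger_gap: 0.0092
```

Request:
servo_tool:
  increments:
    - {"claw":1,"x":0.9,"y":-0.9,"z":0,"ax":0,"ay":0,"az":0.7}
    - {"claw":1,"x":0.9,"y":-0.9,"z":0,"ax":0,"ay":0,"az":0.7}
    - {"claw":1,"x":0.9,"y":-0.9,"z":0,"ax":0,"ay":0,"az":0.7}
    - {"claw":1,"x":0.9,"y":-0.9,"z":0,"ax":0,"ay":0,"az":0.7}
    - {"claw":1,"x":0.9,"y":-0.9,"z":0,"ax":0,"ay":0,"az":0.6}

```text
clock: 5.15
tcp_pos: [0.6519, 0.0609, 0.2089]
orientation: [-0.001, -0.224, 0.975, 0.0]
wrist_force: [0.5, -0.2, -1.8]
finger_gap: 0.0086
```

Request:
servo_tool:
  increments:
    - {"claw":1,"x":0.24,"y":-0.5,"z":0,"ax":0,"ay":0,"az":0}
    - {"claw":1,"x":0,"y":0,"z":0,"ax":0,"ay":0,"az":0}
    - {"claw":1,"x":0,"y":0,"z":0,"ax":0,"ay":0,"az":0}

```text
clock: 5.45
tcp_pos: [0.6566, 0.0499, 0.2098]
orientation: [-0.001, -0.221, 0.975, 0.001]
wrist_force: [-0.4, 0.7, -2.2]
finger_gap: 0.0085
```

```bash
python3 - <<'E'
from h import *
np.set_printoptions(precision=4,suppress=True)
s=env.get_state();print(s["clock"],s["tcp_pos"],s["orientation"],s["joint_pos"],s["wrist_force"],s["ft_torque"],s["finger_gap"])
cal=env.calibration("wrist");np.save("w6.npy",cal,allow_pickle=True)
im=env.read_camera("wrist");cv2.imwrite("pics/w6.png",im[:,:,::-1])
print(proj("wrist",[.6035,.0245,.08],cal))
E
```

```text
5.45 [0.6566 0.0499 0.2098] [-0.0012 -0.2213  0.9752  0.0006] [-0.0462  0.493   0.2209  1.3014  0.0005 -0.4926] [-0.3855  0.6911 -2.2388] [-0.024   0.2013  0.0286] 0.008534118910313223
[254.3718 115.8316]
```

View pics/w6.png

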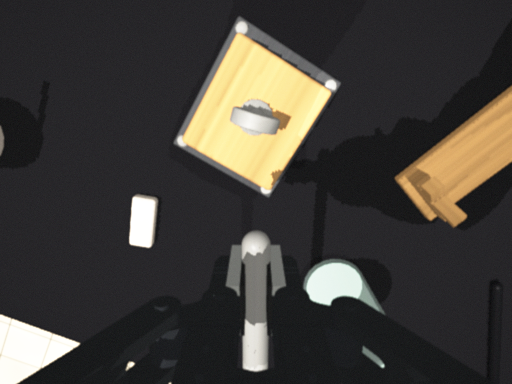

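The ring is clearly visible at about (255,119), tilted slightly in the image. I'll crop it and fit its orientation.

```bash
python3 - <<'E'
from h import *
im=cv2.imread("pics/w6.png")[90:150,220:295];cv2.imwrite("pics/w6c.png",cv2.resize(im,None,fx=10,fy=10,interpolation=cv2.INTER_CUBIC))
E
```

```text
(no output)
```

View pics/w6c.png

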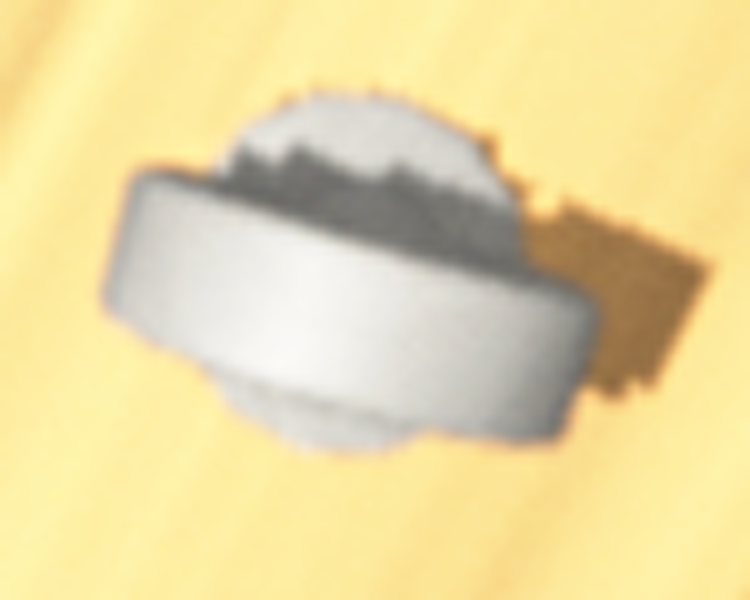

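```bash
python3 - <<'E'
from h import *
np.set_printoptions(precision=4,suppress=True)
cal=np.load("w6.npy",allow_pickle=True).item()
f=lambda a,b:onz("wrist",220+a/10-.45,90+b/10-.45,.08,cal)
L,R=f(122,240),f(583,370)
print(L,R,np.linalg.norm(R-L),(L+R)/2)
d=(R-L)[:2];pl=np.arctan2(d[1],d[0]);print("plane yaw",pl,"hole axis",pl+np.pi/2,pl-np.pi/2)
# axis edges as well
for a,b in [((138,170),(105,310)),((600,300),(565,440))]:
    e=(f(*b)-f(*a))[:2];print(np.arctan2(e[1],e[0]),np.linalg.norm(e))
# flange circle centre at z .054: leftmost.. use top y92 & bottom 452 , x ~ (350)
print("flange",onz("wrist",220+36.5-.45,90+27-.45,.054,cal))
s=env.get_state();q=s["orientation"];print("tool yaw",2*np.arctan2(q[2],q[1]))
# block corners
c=[(241,34),(333,92),(271,186),(184,137)]
p=np.array([onz("wrist",u,v,.05,cal) for u,v in c]);print(p,p.mean(0))
E
```

```text
[0.6093 0.0085 0.08  ] [0.603  0.0439 0.08  ] 0.03592677760295147 [0.6061 0.0262 0.08  ]
plane yaw 1.7479170245906066 hole axis 3.318713351385503 0.17712069779571005
0.18813810642558257 0.01051531051637581
0.21717966714622106 0.01069191790297587
flange [0.6052 0.0268 0.054 ]
tool yaw 3.5890689196398293
[[ 0.554  -0.0107  0.05  ]
 [ 0.5606  0.0754  0.05  ]
 [ 0.6542  0.0652  0.05  ]
 [ 0.6473 -0.021   0.05  ]] [0.604  0.0272 0.05  ]
```

Request:
servo_tool:
  increments:
    - {"claw":1,"x":-0.5,"y":-0.22,"z":0,"ax":0,"ay":0,"az":-0.25}
    - {"claw":1,"x":-0.9,"y":-0.22,"z":0,"ax":0,"ay":0,"az":-0.2}
    - {"claw":1,"x":-0.9,"y":-0.22,"z":0,"ax":0,"ay":0,"az":-0.2}
    - {"claw":1,"x":-0.9,"y":-0.22,"z":0,"ax":0,"ay":0,"az":-0.2}
    - {"claw":1,"x":-0.9,"y":-0.22,"z":0,"ax":0,"ay":0,"az":-0.2}

```text
clock: 6.0
tcp_pos: [0.5533, 0.0233, 0.2111]
orientation: [0.0, -0.15, 0.989, 0.0]
wrist_force: [0.2, 0.6, -2.1]
finger_gap: 0.0087
```

Request:
servo_tool:
  increments:
    - {"claw":1,"x":-0.9,"y":-0.22,"z":0,"ax":0,"ay":0,"az":-0.2}
    - {"claw":1,"x":-0.9,"y":-0.22,"z":0,"ax":0,"ay":0,"az":-0.2}
    - {"claw":1,"x":-0.9,"y":-0.22,"z":0,"ax":0,"ay":0,"az":-0.2}
    - {"claw":1,"x":-0.9,"y":-0.22,"z":0,"ax":0,"ay":0,"az":-0.2}
    - {"claw":1,"x":-0.9,"y":-0.22,"z":0,"ax":0,"ay":0,"az":0}

```text
clock: 6.5
tcp_pos: [0.4408, -0.0043, 0.2111]
orientation: [0.0, -0.095, 0.995, 0.0]
wrist_force: [0.3, 0.2, -1.2]
finger_gap: 0.0087
```

Request:
servo_tool:
  increments:
    - {"claw":1,"x":-0.9,"y":-0.22,"z":0,"ax":0,"ay":0,"az":0}
    - {"claw":1,"x":-0.9,"y":-0.22,"z":-0.5,"ax":0,"ay":0,"az":0}
    - {"claw":1,"x":-0.1,"y":0,"z":-0.9,"ax":0,"ay":0,"az":0}
    - {"claw":1,"x":0,"y":0,"z":-0.9,"ax":0,"ay":0,"az":0}
    - {"claw":1,"x":0,"y":0,"z":-0.9,"ax":0,"ay":0,"az":0}

```text
clock: 7.0
tcp_pos: [0.3944, -0.0153, 0.1307]
orientation: [0.001, -0.095, 0.995, -0.0]
wrist_force: [0.4, 0.6, -2.2]
finger_gap: 0.0088
```

Request:
servo_tool:
  increments:
    - {"claw":1,"x":0,"y":0,"z":-0.9,"ax":0,"ay":0,"az":0}
    - {"claw":1,"x":0,"y":0,"z":-0.7,"ax":0,"ay":0,"az":0}
    - {"claw":1,"x":0,"y":0,"z":0,"ax":0,"ay":0,"az":0}
    - {"claw":1,"x":0,"y":0,"z":0,"ax":0,"ay":0,"az":0}

```text
clock: 7.4
tcp_pos: [0.3947, -0.0157, 0.0913]
orientation: [-0.0, -0.095, 0.995, 0.0]
wrist_force: [0.5, -0.3, -1.7]
finger_gap: 0.0087
```

```bash
python3 - <<'E'
from h import *
np.set_printoptions(precision=4,suppress=True)
s=env.get_state();q=s["orientation"];print(s["clock"],s["tcp_pos"],q,2*np.arctan2(q[2],q[1])-np.pi,s["joint_pos"],s["wrist_force"],s["ft_torque"])
for n in ["top","scene"]:
    im=env.read_camera(n);cv2.imwrite(f"pics/{n}7.png",im[:,:,::-1])
a=cv2.imread("pics/scene7.png")[165:240,205:285];b=cv2.imread("pics/top7.png")[145:225,245:310]
cv2.imwrite("pics/s7c.png",cv2.resize(a,None,fx=8,fy=8,interpolation=cv2.INTER_CUBIC));cv2.imwrite("pics/t7c.png",cv2.resize(b,None,fx=7,fy=7,interpolation=cv2.INTER_CUBIC))
E
```

```text
7.4 [ 0.3947 -0.0157  0.0913] [-0.0001 -0.0951  0.9955  0.0002] 0.19038998276912622 [-0.2438  0.0902 -0.6485  0.8324  0.0002 -0.4342] [ 0.5086 -0.2984 -1.7161] [-0.0661  0.1919 -0.0005]
```

View pics/s7c.png

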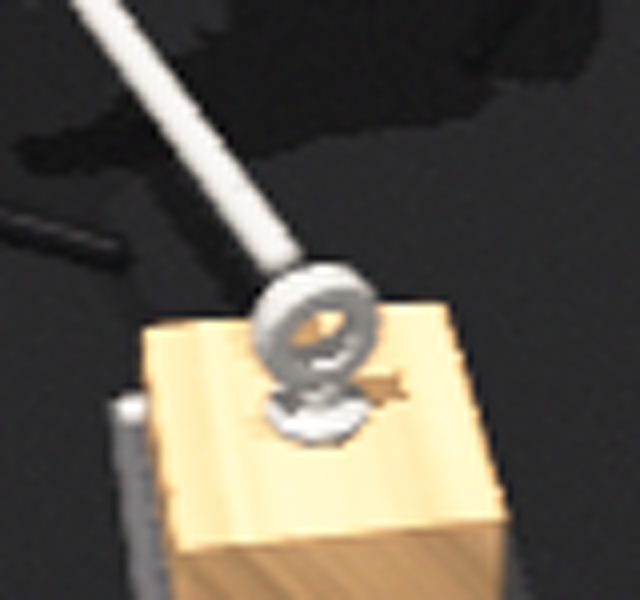

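View pics/t7c.png

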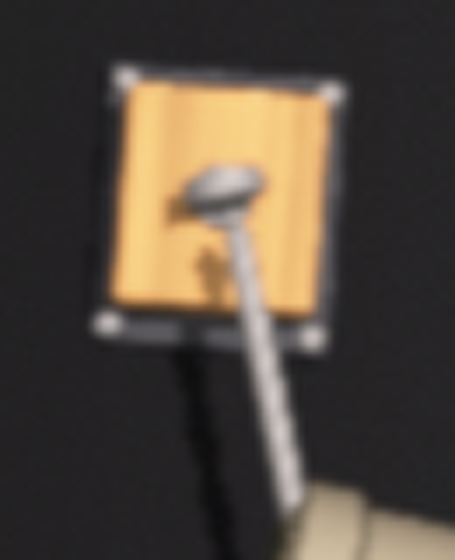

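Scene crop: rod tip at (285,262), just short of the ring centred at (316,327). Top crop: the rod line passes about 0.5 px right of the ring centre (225,190). Alignment is close, so I'll refine it with line fits.

```bash
cat >> h.py <<'E'
def rodline(name,f,p0,p1,half=7):
    """sub-pixel centre line of bright rod between p0,p1: intensity-weighted centroid on perpendicular scans"""
    g=cv2.cvtColor(cv2.imread(f),cv2.COLOR_BGR2GRAY).astype(np.float32)
    p0=np.array(p0,float);p1=np.array(p1,float);d=(p1-p0)/np.linalg.norm(p1-p0);n=np.array([-d[1],d[0]])
    o=np.arange(-half,half+.1,.25);pts=[]
    for t in np.linspace(0,1,25):
        c=p0+(p1-p0)*t;q=c+o[:,None]*n
        v=cv2.remap(g,q[:,0].astype(np.float32)[None],q[:,1].astype(np.float32)[None],cv2.INTER_LINEAR)[0]
        w=np.clip(v-(v.min()+v.max())/2,0,None);pts.append(c+n*(w@o)/w.sum())
    pts=np.array(pts,np.float32);vx,vy,x,y=cv2.fitLine(pts,cv2.DIST_HUBER,0,.01,.01).ravel()
    return np.array([x,y]),np.array([vx,vy])
E
python3 - <<'E'
from h import *
np.set_printoptions(precision=4,suppress=True)
top=rodline("top","pics/top7.png",(245+285/7,145+480/7),(245+250/7,145+312/7),4)
sc=rodline("scene","pics/scene7.png",(205+120/8,165+35/8),(205+265/8,165+240/8),4)
print(top,sc)
# line planes intersection -> 3D line
def plane(n,l):
    o,a=ray(n,*l[0]);_,b=ray(n,*(l[0]+20*l[1]));m=np.cross(a,b);m/=np.linalg.norm(m);return m,m@o
m1,c1=plane("top",top);m2,c2=plane("scene",sc)
d=np.cross(m1,m2);d/=np.linalg.norm(d);d*=np.sign(d[0])
for x in (.4,.58,.604): 
    p=np.linalg.solve(np.array([m1,m2,[1,0,0]]),[c1,c2,x]);print(p)
print("dir yaw",np.arctan2(d[1],d[0]),"pitch",d[2])
# ring centre seen in each view
print("ring", tri(245+226/7-.4,145+189/7-.4,205+316.5/8-.4,165+327/8-.4))
E
```

```text
(array([283.303 , 200.5096], dtype=float32), array([0.1957, 0.9807], dtype=float32)) (array([229.0896, 182.1684], dtype=float32), array([0.5859, 0.8104], dtype=float32))
[ 0.4    -0.0145  0.0928]
[0.58   0.018  0.0928]
[0.604  0.0224 0.0928]
dir yaw 0.17889325151088478 pitch 1.2128607644380115e-05
ring (array([0.6038, 0.0245, 0.0796]), array([-0.3292, -0.0725]), array([-0.6467, -0.0007]))
```

Request:
servo_tool:
  increments:
    - {"claw":1,"x":0,"y":0.05,"z":-0.46,"ax":0,"ay":0,"az":0.05}
    - {"claw":1,"x":0,"y":0,"z":0,"ax":0,"ay":0,"az":0}
    - {"claw":1,"x":0,"y":0,"z":0,"ax":0,"ay":0,"az":0}

```text
clock: 7.8
tcp_pos: [0.3955, -0.0152, 0.08]
orientation: [0.0, -0.098, 0.995, -0.0]
wrist_force: [0.9, -0.3, -2.2]
finger_gap: 0.009
```

```bash
python3 - <<'E'
from h import *
np.set_printoptions(precision=4,suppress=True)
s=env.get_state();q=s["orientation"];print(s["clock"],s["tcp_pos"],2*np.arctan2(q[2],q[1])-np.pi,s["wrist_force"],s["ft_torque"])
for n in ["top","scene"]:
    im=env.read_camera(n);cv2.imwrite(f"pics/{n}8.png",im[:,:,::-1])
top=rodline("top","pics/top8.png",(245+285/7,145+480/7),(245+250/7,145+312/7),4)
sc=rodline("scene","pics/scene8.png",(205+120/8,165+52/8),(205+255/8,165+240/8),4)
a=cv2.imread("pics/scene8.png")[165:240,205:285];b=cv2.imread("pics/top8.png")[145:225,245:310]
A=cv2.resize(a,None,fx=8,fy=8,interpolation=cv2.INTER_CUBIC);B=cv2.resize(b,None,fx=7,fy=7,interpolation=cv2.INTER_CUBIC)
def dr(I,l,o,f):
    for sgn in(-60,60):
        p=[tuple(int(round(x)) for x in (l[0]+.45-np.array(o)+k*l[1])*f) for k in (0,sgn)]
        cv2.line(I,p[0],p[1],(0,0,255),1)
dr(A,sc,(205,165),8);dr(B,top,(245,145),7)
cv2.imwrite("pics/s8c.png",A);cv2.imwrite("pics/t8c.png",B)
E
```

```text
7.8 [ 0.3955 -0.0152  0.08  ] 0.19635215747891532 [ 0.9415 -0.2618 -2.1672] [-0.0283  0.1972 -0.0405]
```

View pics/s8c.png

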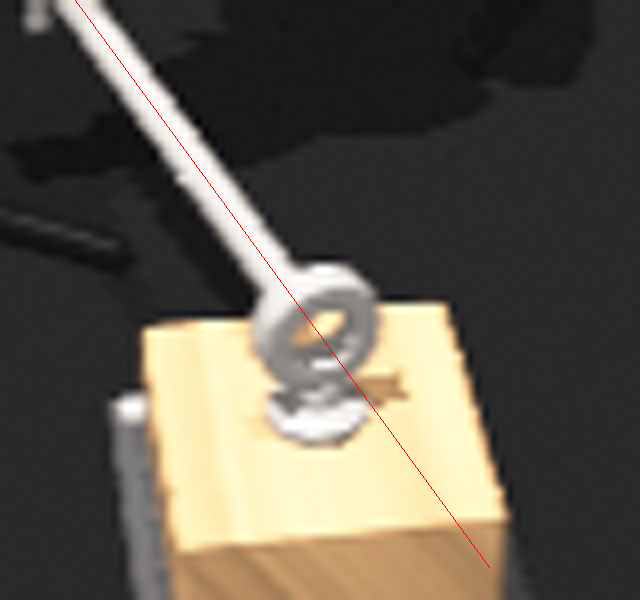

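View pics/t8c.png

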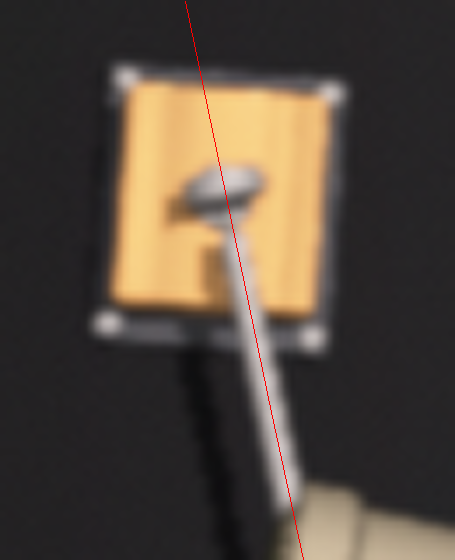

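Both fitted rod lines run through the ring's centre, at (316,328) in the scene crop and (226,190) in the top crop. I insert gently.

Request:
servo_tool:
  increments:
    - {"claw":1,"x":0.3,"y":0.058,"z":0,"ax":0,"ay":0,"az":0}
    - {"claw":1,"x":0.3,"y":0.058,"z":0,"ax":0,"ay":0,"az":0}
    - {"claw":1,"x":0.3,"y":0.058,"z":0,"ax":0,"ay":0,"az":0}

```text
clock: 8.2
tcp_pos: [0.419, -0.0109, 0.0796]
orientation: [0.0, -0.098, 0.995, -0.0]
wrist_force: [-0.8, 0.6, -1.3]
finger_gap: 0.0087
```

Request:
servo_tool:
  increments:
    - {"claw":1,"x":0.3,"y":0.058,"z":0,"ax":0,"ay":0,"az":0}
    - {"claw":1,"x":0.3,"y":0.058,"z":0,"ax":0,"ay":0,"az":0}
    - {"claw":1,"x":0,"y":0,"z":0,"ax":0,"ay":0,"az":0}

```text
clock: 8.5
tcp_pos: [0.4342, -0.0079, 0.0794]
orientation: [0.001, -0.098, 0.995, -0.0]
wrist_force: [-0.4, 0.5, -1.7]
finger_gap: 0.0085
```

```bash
cat > look.py <<'E'
import sys
from h import *
np.set_printoptions(precision=4,suppress=True)
k=sys.argv[1]
s=env.get_state();q=s["orientation"];print(s["clock"],s["tcp_pos"],2*np.arctan2(q[2],q[1])-np.pi,s["wrist_force"],s["ft_torque"])
for n in ["top","scene"]:
    im=env.read_camera(n);cv2.imwrite(f"pics/{n}{k}.png",im[:,:,::-1])
a=cv2.imread(f"pics/scene{k}.png")[165:240,205:285];b=cv2.imread(f"pics/top{k}.png")[140:225,235:320]
A=cv2.resize(a,(427,400),interpolation=cv2.INTER_CUBIC);B=cv2.resize(b,(370,400),interpolation=cv2.INTER_CUBIC)
cv2.imwrite(f"pics/c{k}.png",np.hstack([A,B]))
E
python3 look.py 9
```

```text
8.5 [ 0.4342 -0.0079  0.0794] 0.19687130707330436 [-0.3904  0.4707 -1.7475] [-0.0584  0.1837 -0.0004]
```

View pics/c9.png

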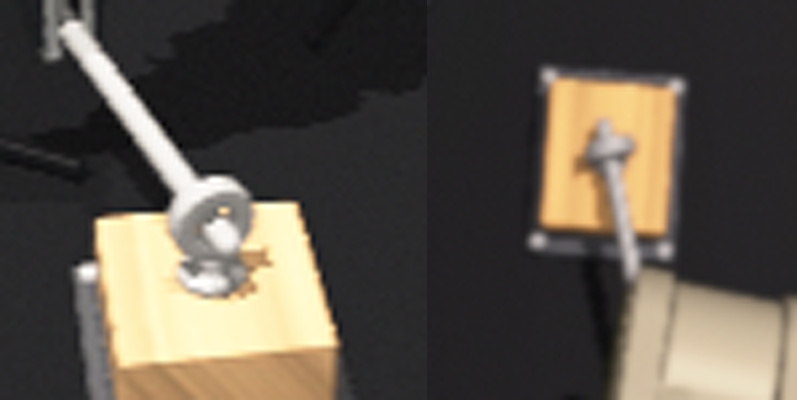

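The tip is through the ring: (222,238) in the left crop, above the ring at (602,125) in the right crop. No contact force. I keep going until the grip is about 85 mm from the ring.

Request:
servo_tool:
  increments:
    - {"claw":1,"x":0.35,"y":0.068,"z":0,"ax":0,"ay":0,"az":0}
    - {"claw":1,"x":0.35,"y":0.068,"z":0,"ax":0,"ay":0,"az":0}
    - {"claw":1,"x":0.35,"y":0.068,"z":0,"ax":0,"ay":0,"az":0}
    - {"claw":1,"x":0.35,"y":0.068,"z":0,"ax":0,"ay":0,"az":0}
    - {"claw":1,"x":0.35,"y":0.068,"z":0,"ax":0,"ay":0,"az":0}

```text
clock: 9.1
tcp_pos: [0.4775, 0.0007, 0.0793]
orientation: [0.0, -0.098, 0.995, 0.0]
wrist_force: [0.4, 0.7, -2.8]
finger_gap: 0.0086
```

Request:
servo_tool:
  increments:
    - {"claw":1,"x":0.35,"y":0.068,"z":0,"ax":0,"ay":0,"az":0}
    - {"claw":1,"x":0.35,"y":0.068,"z":0,"ax":0,"ay":0,"az":0}
    - {"claw":1,"x":0.35,"y":0.068,"z":0,"ax":0,"ay":0,"az":0}
    - {"claw":1,"x":0.35,"y":0.068,"z":0,"ax":0,"ay":0,"az":0}
    - {"claw":1,"x":0.2,"y":0.039,"z":0,"ax":0,"ay":0,"az":0}

```text
clock: 9.6
tcp_pos: [0.5176, 0.0084, 0.0793]
orientation: [0.0, -0.098, 0.995, 0.0]
wrist_force: [0.0, -0.1, -3.9]
finger_gap: 0.0086
```

Request:
servo_tool:
  increments:
    - {"claw":1,"x":0,"y":0,"z":0,"ax":0,"ay":0,"az":0}
    - {"claw":1,"x":0,"y":0,"z":0,"ax":0,"ay":0,"az":0}

```text
clock: 9.8
tcp_pos: [0.5162, 0.0084, 0.0792]
orientation: [-0.0, -0.098, 0.995, 0.0]
wrist_force: [-0.4, 0.3, -2.0]
finger_gap: 0.009
```

```bash
python3 look.py 10
```

```text
9.8 [0.5162 0.0084 0.0792] 0.19639343285097688 [-0.3534  0.2758 -2.0125] [-0.1201  0.1632 -0.0148]
```

View pics/c10.png

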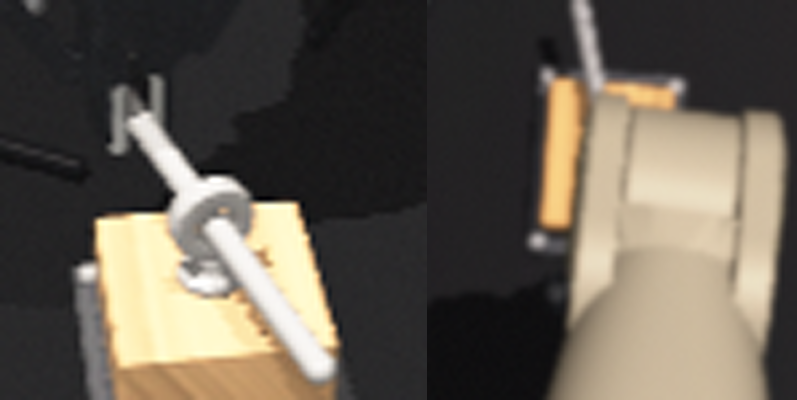

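The rod is through with no side load. A shorter lever makes the arm feel softer about the screw axis and so gives a safer feel for the stop. I slide in a further 38 mm, so the grip is about 51 mm from the axis, and compute the arc table.

Request:
servo_tool:
  increments:
    - {"claw":1,"x":0.3,"y":0.058,"z":0,"ax":0,"ay":0,"az":0}
    - {"claw":1,"x":0.3,"y":0.058,"z":0,"ax":0,"ay":0,"az":0}
    - {"claw":1,"x":0.3,"y":0.058,"z":0,"ax":0,"ay":0,"az":0}
    - {"claw":1,"x":0.3,"y":0.058,"z":0,"ax":0,"ay":0,"az":0}
    - {"claw":1,"x":0.3,"y":0.058,"z":0,"ax":0,"ay":0,"az":0}

```text
clock: 10.4
tcp_pos: [0.5549, 0.0157, 0.0793]
orientation: [0.0, -0.098, 0.995, 0.0]
wrist_force: [0.1, -0.5, -2.6]
finger_gap: 0.0088
```

Request:
servo_tool:
  increments:
    - {"claw":1,"x":0,"y":0,"z":0,"ax":0,"ay":0,"az":0}
    - {"claw":1,"x":0,"y":0,"z":0,"ax":0,"ay":0,"az":0}

```text
clock: 10.6
tcp_pos: [0.554, 0.0157, 0.0791]
orientation: [-0.0, -0.098, 0.995, 0.0]
wrist_force: [0.5, 0.4, -2.6]
finger_gap: 0.0091
```

```bash
cat > st.py <<'E'
from h import *
import json,os
C=np.array([.604,.0255])
np.set_printoptions(precision=4,suppress=True)
def st():
    s=env.get_state();q=s["orientation"];th=2*np.arctan2(q[2],q[1])-np.pi
    th=(th+np.pi)%(2*np.pi)-np.pi
    F=s["wrist_force"];M=s["ft_torque"];P=s["tcp_pos"][:2];r=P-C
    tau=M[2]+r[0]*F[1]-r[1]*F[0]
    n=np.array([np.sin(-th)*-1,0])
    u=np.array([np.cos(th),np.sin(th)]);v=np.array([-u[1],u[0]])
    print("t %.2f th %.4f r %.4f lat %.4f z %.4f | tau %.3f Mz %.3f Flat %.2f Fax %.2f Fz %.2f My' %.2f"%(s["clock"],th,-(r@u),r@v,s["tcp_pos"][2],tau,M[2],F[:2]@v,F[:2]@u,F[2],M[1]))
    return s,th
def table(th,step,n,r):
    s,_=st()
    f=lambda t:C-r*np.array([np.cos(t),np.sin(t)])
    for k in range(n):
        a,b=th-k*step,th-(k+1)*step
        d=(f(b)-f(a))/.025
        print("%.2f deg: x %.3f y %.3f az %.3f"%(np.degrees(b),d[0],d[1],-np.degrees(step)/8))
if __name__=="__main__":
    import sys
    if len(sys.argv)>1: table(float(sys.argv[1]),np.radians(float(sys.argv[2])),int(sys.argv[3]),float(sys.argv[4]))
    else: st()
E
python3 st.py 0.196 4 10 0.0515;for i in 1 2 3; do python3 st.py; done
```

```text
t 10.60 th 0.1966 r 0.0510 lat 0.0001 z 0.0791 | tau 0.007 Mz 0.024 Flat 0.32 Fax 0.52 Fz -2.55 My' 0.20
7.23 deg: x -0.023 y 0.142 az -0.500
3.23 deg: x -0.013 y 0.143 az -0.500
-0.77 deg: x -0.003 y 0.144 az -0.500
-4.77 deg: x 0.007 y 0.144 az -0.500
-8.77 deg: x 0.017 y 0.143 az -0.500
-12.77 deg: x 0.027 y 0.141 az -0.500
-16.77 deg: x 0.037 y 0.139 az -0.500
-20.77 deg: x 0.046 y 0.136 az -0.500
-24.77 deg: x 0.056 y 0.133 az -0.500
-28.77 deg: x 0.065 y 0.128 az -0.500
t 10.60 th 0.1966 r 0.0510 lat 0.0001 z 0.0791 | tau 0.007 Mz 0.024 Flat 0.32 Fax 0.52 Fz -2.55 My' 0.20
t 10.60 th 0.1966 r 0.0510 lat 0.0001 z 0.0791 | tau 0.007 Mz 0.024 Flat 0.32 Fax 0.52 Fz -2.55 My' 0.20
t 10.60 th 0.1966 r 0.0510 lat 0.0001 z 0.0791 | tau 0.007 Mz 0.024 Flat 0.32 Fax 0.52 Fz -2.55 My' 0.20
```

Request:
servo_tool:
  increments:
    - {"claw":1,"x":-0.023,"y":0.142,"z":0,"ax":0,"ay":0,"az":-0.5}
    - {"claw":1,"x":-0.013,"y":0.143,"z":0,"ax":0,"ay":0,"az":-0.5}
    - {"claw":1,"x":-0.003,"y":0.144,"z":0,"ax":0,"ay":0,"az":-0.5}
    - {"claw":1,"x":0,"y":0,"z":0,"ax":0,"ay":0,"az":0}

```text
clock: 11.0
tcp_pos: [0.5524, 0.0266, 0.0792]
orientation: [-0.0, 0.006, 1.0, 0.0]
wrist_force: [0.2, 0.1, -1.9]
finger_gap: 0.0091
```

```bash
python3 st.py
```

```text
t 11.00 th -0.0129 r 0.0516 lat 0.0004 z 0.0792 | tau 0.004 Mz 0.009 Flat 0.09 Fax 0.23 Fz -1.94 My' 0.22
```

Request:
servo_tool:
  increments:
    - {"claw":1,"x":0.007,"y":0.144,"z":0,"ax":0,"ay":0,"az":-0.5}
    - {"claw":1,"x":0.017,"y":0.143,"z":0,"ax":0,"ay":0,"az":-0.5}
    - {"claw":1,"x":0,"y":0,"z":0,"ax":0,"ay":0,"az":0}

```text
clock: 11.3
tcp_pos: [0.5533, 0.0336, 0.0793]
orientation: [-0.0, 0.076, 0.997, 0.0]
wrist_force: [0.5, -0.9, -2.1]
finger_gap: 0.0086
```

```bash
python3 st.py
```

```text
t 11.30 th -0.1512 r 0.0513 lat 0.0004 z 0.0793 | tau 0.156 Mz 0.112 Flat -0.85 Fax 0.68 Fz -2.07 My' 0.17
```

Request:
servo_tool:
  increments:
    - {"claw":1,"x":0.014,"y":0.07,"z":0,"ax":0,"ay":0,"az":-0.25}
    - {"claw":1,"x":0.014,"y":0.07,"z":0,"ax":0,"ay":0,"az":-0.25}

```text
clock: 11.5
tcp_pos: [0.5541, 0.0368, 0.0793]
orientation: [-0.0, 0.11, 0.994, -0.0]
wrist_force: [-0.1, 0.5, -1.6]
finger_gap: 0.0087
```

```bash
python3 st.py
```

```text
t 11.50 th -0.2210 r 0.0512 lat 0.0000 z 0.0793 | tau -0.073 Mz -0.050 Flat 0.45 Fax -0.19 Fz -1.64 My' 0.21
```

Request:
servo_tool:
  increments:
    - {"claw":1,"x":0.018,"y":0.07,"z":0,"ax":0,"ay":0,"az":-0.25}
    - {"claw":1,"x":0.018,"y":0.07,"z":0,"ax":0,"ay":0,"az":-0.25}

```text
clock: 11.7
tcp_pos: [0.5549, 0.0402, 0.0793]
orientation: [-0.0, 0.145, 0.989, -0.0]
wrist_force: [-0.7, -0.1, -2.4]
finger_gap: 0.0091
```

```bash
python3 st.py
```

```text
t 11.70 th -0.2909 r 0.0513 lat -0.0001 z 0.0793 | tau 0.016 Mz -0.002 Flat -0.34 Fax -0.66 Fz -2.36 My' 0.27
```

```bash
python3 st.py -0.291 2 42 0.0513
```

```text
t 11.70 th -0.2909 r 0.0513 lat -0.0001 z 0.0793 | tau 0.016 Mz -0.002 Flat -0.34 Fax -0.66 Fz -2.36 My' 0.27
-18.67 deg: x 0.022 y 0.068 az -0.250
-20.67 deg: x 0.024 y 0.067 az -0.250
-22.67 deg: x 0.026 y 0.067 az -0.250
-24.67 deg: x 0.029 y 0.066 az -0.250
-26.67 deg: x 0.031 y 0.065 az -0.250
-28.67 deg: x 0.033 y 0.063 az -0.250
-30.67 deg: x 0.035 y 0.062 az -0.250
-32.67 deg: x 0.038 y 0.061 az -0.250
-34.67 deg: x 0.040 y 0.060 az -0.250
-36.67 deg: x 0.042 y 0.058 az -0.250
-38.67 deg: x 0.044 y 0.057 az -0.250
-40.67 deg: x 0.046 y 0.055 az -0.250
-42.67 deg: x 0.048 y 0.054 az -0.250
-44.67 deg: x 0.049 y 0.052 az -0.250
-46.67 deg: x 0.051 y 0.050 az -0.250
-48.67 deg: x 0.053 y 0.048 az -0.250
-50.67 deg: x 0.055 y 0.046 az -0.250
-52.67 deg: x 0.056 y 0.044 az -0.250
-54.67 deg: x 0.058 y 0.042 az -0.250
-56.67 deg: x 0.059 y 0.040 az -0.250
-58.67 deg: x 0.061 y 0.038 az -0.250
-60.67 deg: x 0.062 y 0.036 az -0.250
-62.67 deg: x 0.063 y 0.034 az -0.250
-64.67 deg: x 0.064 y 0.032 az -0.250
-66.67 deg: x 0.065 y 0.030 az -0.250
-68.67 deg: x 0.066 y 0.027 az -0.250
-70.67 deg: x 0.067 y 0.025 az -0.250
-72.67 deg: x 0.068 y 0.023 az -0.250
-74.67 deg: x 0.069 y 0.020 az -0.250
-76.67 deg: x 0.069 y 0.018 az -0.250
-78.67 deg: x 0.070 y 0.015 az -0.250
-80.67 deg: x 0.070 y 0.013 az -0.250
-82.67 deg: x 0.071 y 0.010 az -0.250
-84.67 deg: x 0.071 y 0.008 az -0.250
-86.67 deg: x 0.071 y 0.005 az -0.250
-88.67 deg: x 0.072 y 0.003 az -0.250
-90.67 deg: x 0.072 y 0.000 az -0.250
-92.67 deg: x 0.072 y -0.002 az -0.250
-94.67 deg: x 0.071 y -0.005 az -0.250
-96.67 deg: x 0.071 y -0.007 az -0.250
-98.67 deg: x 0.071 y -0.010 az -0.250
-100.67 deg: x 0.071 y -0.012 az -0.250
```

Request:
servo_tool:
  increments:
    - {"claw":1,"x":0.022,"y":0.068,"z":0,"ax":0,"ay":0,"az":-0.25}
    - {"claw":1,"x":0.024,"y":0.067,"z":0,"ax":0,"ay":0,"az":-0.25}

```text
clock: 11.9
tcp_pos: [0.5559, 0.0435, 0.0792]
orientation: [-0.0, 0.179, 0.984, -0.0]
wrist_force: [-0.5, -0.8, -1.9]
finger_gap: 0.0087
```

```bash
python3 st.py
```

```text
t 11.90 th -0.3607 r 0.0513 lat -0.0001 z 0.0792 | tau 0.084 Mz 0.038 Flat -0.89 Fax -0.20 Fz -1.91 My' 0.20
```

Request:
servo_tool:
  increments:
    - {"claw":1,"x":0.026,"y":0.067,"z":0,"ax":0,"ay":0,"az":-0.25}
    - {"claw":1,"x":0.029,"y":0.066,"z":0,"ax":0,"ay":0,"az":-0.25}

```text
clock: 12.1
tcp_pos: [0.5574, 0.0469, 0.0792]
orientation: [-0.0, 0.214, 0.977, -0.0]
wrist_force: [-1.2, -0.0, -2.0]
finger_gap: 0.0088
```

```bash
python3 look.py 11; python3 - <<'E'
from st import *
for i in range(4): env.read_camera("wrist");st()
E
```

```text
12.1 [0.5574 0.0469 0.0792] -0.4304107710281295 [-1.2009 -0.0134 -1.9853] [-0.0074  0.2742  0.0463]
t 12.25 th -0.4294 r 0.0513 lat 0.0000 z 0.0792 | tau 0.080 Mz 0.054 Flat -0.52 Fax -0.78 Fz -1.86 My' 0.35
t 12.30 th -0.4298 r 0.0513 lat 0.0000 z 0.0792 | tau 0.092 Mz 0.086 Flat -0.11 Fax -0.52 Fz -2.14 My' 0.29
t 12.35 th -0.4303 r 0.0512 lat 0.0000 z 0.0793 | tau 0.050 Mz 0.053 Flat 0.06 Fax -0.49 Fz -1.73 My' 0.29
t 12.40 th -0.4307 r 0.0513 lat 0.0001 z 0.0793 | tau 0.125 Mz 0.067 Flat -1.12 Fax -1.08 Fz -1.99 My' 0.35
```

View pics/c11.png

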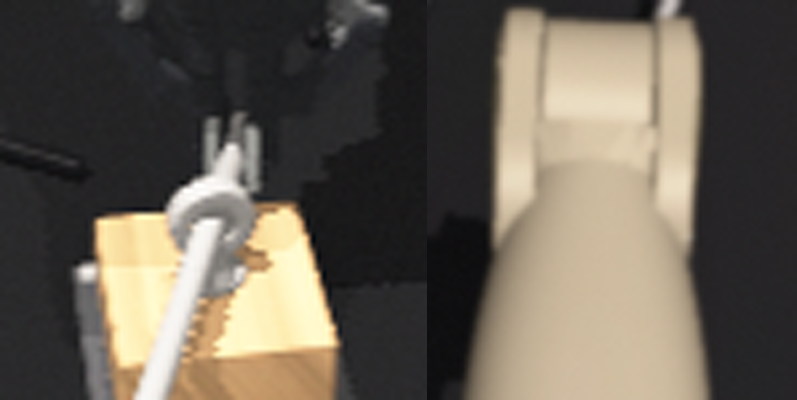

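Steady tau of about 0.09 N m means the screw is turning against thread friction. To know how much travel per step is safe at the stop, I gauge the stiffness by backing off 0.2° and averaging.

```bash
cat > avg.py <<'E'
from st import *
import io,contextlib
v=[]
for i in range(8):
    env.read_camera("wrist");s=env.get_state();F=s["wrist_force"];M=s["ft_torque"];r=s["tcp_pos"][:2]-C
    v.append([M[2]+r[0]*F[1]-r[1]*F[0],M[2],*F])
v=np.array(v);print("mean tau,Mz,F",v.mean(0),"se",v.std(0)[:2]/8**.5);st()
E
python3 avg.py
```

```text
mean tau,Mz,F [ 0.112   0.0357 -1.2936 -1.04   -1.9502] se [0.0111 0.0111]
t 12.80 th -0.4319 r 0.0513 lat 0.0002 z 0.0793 | tau 0.118 Mz 0.015 Flat -2.00 Fax -0.43 Fz -2.35 My' 0.47
```

Request:
servo_tool:
  increments:
    - {"claw":1,"x":-0.003,"y":-0.0065,"z":0,"ax":0,"ay":0,"az":0.025}
    - {"claw":1,"x":0,"y":0,"z":0,"ax":0,"ay":0,"az":0}

```text
clock: 13.0
tcp_pos: [0.5575, 0.047, 0.0792]
orientation: [-0.0, 0.213, 0.977, -0.0]
wrist_force: [-1.2, -1.0, -2.6]
finger_gap: 0.009
```

```bash
python3 avg.py
```

```text
mean tau,Mz,F [ 0.088  -0.0057 -1.9417 -1.1172 -2.3381] se [0.0184 0.0102]
t 13.40 th -0.4285 r 0.0512 lat 0.0003 z 0.0793 | tau 0.032 Mz -0.013 Flat -0.89 Fax -0.89 Fz -2.65 My' 0.60
```

Stiffness is only about 0.12 to 0.2 N m per degree, so 2° steps are safe. I continue.

Request:
servo_tool:
  increments:
    - {"claw":1,"x":0.034,"y":0.071,"z":0,"ax":0,"ay":0,"az":-0.275}
    - {"claw":1,"x":0.033,"y":0.063,"z":0,"ax":0,"ay":0,"az":-0.25}

```text
clock: 13.6
tcp_pos: [0.5593, 0.0504, 0.0793]
orientation: [-0.0, 0.249, 0.969, 0.0]
wrist_force: [-1.9, -0.6, -1.9]
finger_gap: 0.0086
```

```bash
python3 st.py
```

```text
t 13.60 th -0.5033 r 0.0512 lat 0.0003 z 0.0793 | tau 0.067 Mz -0.010 Flat -1.49 Fax -1.39 Fz -1.94 My' 0.56
```

Request:
servo_tool:
  increments:
    - {"claw":1,"x":0.017,"y":0.031,"z":0,"ax":0,"ay":0,"az":-0.125}
    - {"claw":1,"x":0.018,"y":0.031,"z":0,"ax":0,"ay":0,"az":-0.125}

```text
clock: 13.8
tcp_pos: [0.5602, 0.052, 0.0793]
orientation: [-0.0, 0.265, 0.964, 0.0]
wrist_force: [-2.3, -0.8, -2.1]
finger_gap: 0.009
```

```bash
python3 st.py
```

```text
t 13.80 th -0.5373 r 0.0512 lat 0.0003 z 0.0793 | tau 0.162 Mz 0.064 Flat -1.91 Fax -1.55 Fz -2.07 My' 0.47
```

Request:
servo_tool:
  increments:
    - {"claw":1,"x":0.019,"y":0.031,"z":0,"ax":0,"ay":0,"az":-0.125}
    - {"claw":1,"x":0.019,"y":0.03,"z":0,"ax":0,"ay":0,"az":-0.125}

```text
clock: 14.0
tcp_pos: [0.5612, 0.0535, 0.0793]
orientation: [-0.0, 0.282, 0.959, 0.0]
wrist_force: [-1.7, -0.1, -2.4]
finger_gap: 0.0092
```

```bash
python3 st.py
```

```text
t 14.00 th -0.5727 r 0.0512 lat 0.0004 z 0.0793 | tau 0.022 Mz -0.031 Flat -1.02 Fax -1.31 Fz -2.36 My' 0.57
```

Request:
servo_tool:
  increments:
    - {"claw":1,"x":0.02,"y":0.03,"z":0,"ax":0,"ay":0,"az":-0.125}
    - {"claw":1,"x":0.02,"y":0.03,"z":0,"ax":0,"ay":0,"az":-0.125}

```text
clock: 14.2
tcp_pos: [0.5622, 0.055, 0.0793]
orientation: [-0.0, 0.299, 0.954, 0.0]
wrist_force: [-2.5, 0.0, -2.0]
finger_gap: 0.0088
```

```bash
python3 st.py
```

```text
t 14.20 th -0.6079 r 0.0512 lat 0.0004 z 0.0793 | tau 0.153 Mz 0.082 Flat -1.38 Fax -2.04 Fz -1.95 My' 0.52
```

Request:
servo_tool:
  increments:
    - {"claw":1,"x":0.021,"y":0.029,"z":0,"ax":0,"ay":0,"az":-0.125}
    - {"claw":1,"x":0.021,"y":0.029,"z":0,"ax":0,"ay":0,"az":-0.125}

```text
clock: 14.4
tcp_pos: [0.5632, 0.0565, 0.0793]
orientation: [-0.0, 0.316, 0.949, 0.0]
wrist_force: [-1.8, -0.0, -2.0]
finger_gap: 0.0089
```

```bash
python3 st.py
```

```text
t 14.40 th -0.6428 r 0.0512 lat 0.0004 z 0.0793 | tau 0.125 Mz 0.067 Flat -1.12 Fax -1.47 Fz -1.98 My' 0.46
```

Request:
servo_tool:
  increments:
    - {"claw":1,"x":0.022,"y":0.029,"z":0,"ax":0,"ay":0,"az":-0.125}
    - {"claw":1,"x":0.022,"y":0.028,"z":0,"ax":0,"ay":0,"az":-0.125}

```text
clock: 14.6
tcp_pos: [0.5644, 0.0579, 0.0793]
orientation: [-0.0, 0.332, 0.943, 0.0]
wrist_force: [-1.8, 0.6, -2.0]
finger_gap: 0.009
```

```bash
python3 st.py
```

```text
t 14.60 th -0.6777 r 0.0512 lat 0.0004 z 0.0793 | tau 0.145 Mz 0.108 Flat -0.71 Fax -1.80 Fz -1.99 My' 0.48
```

Request:
servo_tool:
  increments:
    - {"claw":1,"x":0.023,"y":0.028,"z":0,"ax":0,"ay":0,"az":-0.125}
    - {"claw":1,"x":0.023,"y":0.028,"z":0,"ax":0,"ay":0,"az":-0.125}

```text
clock: 14.8
tcp_pos: [0.5656, 0.0593, 0.0793]
orientation: [0.0, 0.349, 0.937, 0.0]
wrist_force: [-2.4, 0.5, -3.2]
finger_gap: 0.0086
```

```bash
python3 st.py
```

```text
t 14.80 th -0.7127 r 0.0512 lat 0.0005 z 0.0793 | tau 0.095 Mz 0.033 Flat -1.20 Fax -2.18 Fz -3.20 My' 0.42
```

Request:
servo_tool:
  increments:
    - {"claw":1,"x":0.024,"y":0.027,"z":0,"ax":0,"ay":0,"az":-0.125}
    - {"claw":1,"x":0.024,"y":0.027,"z":0,"ax":0,"ay":0,"az":-0.125}

```text
clock: 15.0
tcp_pos: [0.5668, 0.0607, 0.0794]
orientation: [0.0, 0.365, 0.931, 0.0]
wrist_force: [-2.1, 0.6, -2.1]
finger_gap: 0.0087
```

```bash
python3 st.py
```

```text
t 15.00 th -0.7476 r 0.0512 lat 0.0005 z 0.0794 | tau 0.159 Mz 0.109 Flat -0.97 Fax -1.97 Fz -2.08 My' 0.45
```

Request:
servo_tool:
  increments:
    - {"claw":1,"x":0.0245,"y":0.026,"z":0,"ax":0,"ay":0,"az":-0.125}
    - {"claw":1,"x":0.0245,"y":0.026,"z":0,"ax":0,"ay":0,"az":-0.125}

```text
clock: 15.2
tcp_pos: [0.568, 0.062, 0.0793]
orientation: [0.0, 0.381, 0.924, 0.0]
wrist_force: [-1.9, 0.2, -2.0]
finger_gap: 0.0087
```

```bash
python3 st.py
```

```text
t 15.20 th -0.7824 r 0.0512 lat 0.0005 z 0.0793 | tau 0.137 Mz 0.078 Flat -1.14 Fax -1.48 Fz -1.98 My' 0.40
```

Request:
servo_tool:
  increments:
    - {"claw":1,"x":0.0255,"y":0.025,"z":0,"ax":0,"ay":0,"az":-0.125}
    - {"claw":1,"x":0.0255,"y":0.025,"z":0,"ax":0,"ay":0,"az":-0.125}

```text
clock: 15.4
tcp_pos: [0.5693, 0.0632, 0.0794]
orientation: [0.0, 0.397, 0.918, 0.0]
wrist_force: [-1.4, 1.5, -1.7]
finger_gap: 0.0089
```

```bash
python3 st.py
```

```text
t 15.40 th -0.8173 r 0.0512 lat 0.0005 z 0.0794 | tau 0.055 Mz 0.054 Flat -0.00 Fax -2.06 Fz -1.70 My' 0.38
```

Request:
servo_tool:
  increments:
    - {"claw":1,"x":0.0265,"y":0.024,"z":0,"ax":0,"ay":0,"az":-0.125}
    - {"claw":1,"x":0.0265,"y":0.024,"z":0,"ax":0,"ay":0,"az":-0.125}

```text
clock: 15.6
tcp_pos: [0.5707, 0.0644, 0.0794]
orientation: [0.0, 0.413, 0.911, 0.0]
wrist_force: [-1.9, 1.8, -2.3]
finger_gap: 0.0089
```

```bash
python3 st.py
```

```text
t 15.60 th -0.8523 r 0.0512 lat 0.0005 z 0.0794 | tau 0.114 Mz 0.103 Flat -0.18 Fax -2.61 Fz -2.27 My' 0.41
```

Request:
servo_tool:
  increments:
    - {"claw":1,"x":0.0275,"y":0.023,"z":0,"ax":0,"ay":0,"az":-0.125}
    - {"claw":1,"x":0.0275,"y":0.023,"z":0,"ax":0,"ay":0,"az":-0.125}

```text
clock: 15.8
tcp_pos: [0.572, 0.0656, 0.0794]
orientation: [0.0, 0.429, 0.903, 0.0]
wrist_force: [-1.6, 1.9, -2.3]
finger_gap: 0.0087
```

```bash
python3 st.py
```

```text
t 15.80 th -0.8872 r 0.0513 lat 0.0005 z 0.0794 | tau 0.124 Mz 0.122 Flat -0.01 Fax -2.49 Fz -2.32 My' 0.30
```

Request:
servo_tool:
  increments:
    - {"claw":1,"x":0.028,"y":0.022,"z":0,"ax":0,"ay":0,"az":-0.125}
    - {"claw":1,"x":0.028,"y":0.022,"z":0,"ax":0,"ay":0,"az":-0.125}

```text
clock: 16.0
tcp_pos: [0.5735, 0.0667, 0.0794]
orientation: [0.0, 0.445, 0.896, 0.0]
wrist_force: [-0.9, 0.6, -2.6]
finger_gap: 0.0088
```

```bash
python3 st.py
```

```text
t 16.00 th -0.9220 r 0.0513 lat 0.0005 z 0.0794 | tau 0.185 Mz 0.168 Flat -0.32 Fax -1.05 Fz -2.62 My' 0.26
```

Request:
servo_tool:
  increments:
    - {"claw":1,"x":0.029,"y":0.021,"z":0,"ax":0,"ay":0,"az":-0.125}
    - {"claw":1,"x":0,"y":0,"z":0,"ax":0,"ay":0,"az":0}

```text
clock: 16.2
tcp_pos: [0.5742, 0.0672, 0.0794]
orientation: [0.0, 0.452, 0.892, 0.0]
wrist_force: [-1.0, 1.4, -2.5]
finger_gap: 0.0088
```

```bash
python3 st.py
```

```text
t 16.20 th -0.9387 r 0.0513 lat 0.0006 z 0.0794 | tau 0.183 Mz 0.183 Flat 0.01 Fax -1.72 Fz -2.45 My' 0.21
```

Request:
servo_tool:
  increments:
    - {"claw":1,"x":0.029,"y":0.021,"z":0,"ax":0,"ay":0,"az":-0.125}
    - {"claw":1,"x":0,"y":0,"z":0,"ax":0,"ay":0,"az":0}

```text
clock: 16.4
tcp_pos: [0.5748, 0.0677, 0.0793]
orientation: [0.0, 0.46, 0.888, 0.0]
wrist_force: [-0.9, 0.8, -2.3]
finger_gap: 0.0086
```

```bash
python3 st.py
```

```text
t 16.40 th -0.9561 r 0.0513 lat 0.0005 z 0.0793 | tau 0.114 Mz 0.101 Flat -0.25 Fax -1.17 Fz -2.30 My' 0.28
```

Still just friction; I continue at 2°.

Request:
servo_tool:
  increments:
    - {"claw":1,"x":0.0295,"y":0.02,"z":0,"ax":0,"ay":0,"az":-0.125}
    - {"claw":1,"x":0.0295,"y":0.02,"z":0,"ax":0,"ay":0,"az":-0.125}

```text
clock: 16.6
tcp_pos: [0.5762, 0.0686, 0.0793]
orientation: [0.0, 0.476, 0.88, -0.0]
wrist_force: [-1.1, 1.4, -2.2]
finger_gap: 0.0083
```

```bash
python3 st.py
```

```text
t 16.60 th -0.9918 r 0.0513 lat 0.0003 z 0.0793 | tau 0.286 Mz 0.275 Flat -0.21 Fax -1.76 Fz -2.23 My' 0.32
```

```bash
python3 avg.py
```

```text
mean tau,Mz,F [ 0.2452  0.2517 -0.9247  1.6654 -1.7371] se [0.0056 0.0056]
t 17.00 th -0.9904 r 0.0513 lat 0.0003 z 0.0793 | tau 0.241 Mz 0.272 Flat 0.62 Fax -2.33 Fz -0.55 My' 0.23
```

The averaged 0.245 N m is well above thread friction, which suggests the stop. I advance in 0.5° steps to confirm.

Request:
servo_tool:
  increments:
    - {"claw":1,"x":0.015,"y":0.0097,"z":0,"ax":0,"ay":0,"az":-0.0625}
    - {"claw":1,"x":0,"y":0,"z":0,"ax":0,"ay":0,"az":0}

```text
clock: 17.2
tcp_pos: [0.5765, 0.0688, 0.0793]
orientation: [-0.0, 0.479, 0.878, -0.0]
wrist_force: [-2.0, 1.5, -1.7]
finger_gap: 0.0085
```

```bash
python3 avg.py
```

```text
mean tau,Mz,F [ 0.246   0.2189 -1.4397  1.2846 -2.0896] se [0.0119 0.0136]
t 17.60 th -0.9992 r 0.0513 lat 0.0004 z 0.0793 | tau 0.208 Mz 0.186 Flat -0.43 Fax -1.63 Fz -2.07 My' 0.33
```

Request:
servo_tool:
  increments:
    - {"claw":1,"x":0.03,"y":0.019,"z":0,"ax":0,"ay":0,"az":-0.125}
    - {"claw":1,"x":0,"y":0,"z":0,"ax":0,"ay":0,"az":0}

```text
clock: 17.8
tcp_pos: [0.5773, 0.0693, 0.0793]
orientation: [-0.0, 0.487, 0.873, -0.0]
wrist_force: [-1.7, 1.4, -2.5]
finger_gap: 0.0088
```

```bash
python3 avg.py
```

```text
mean tau,Mz,F [ 0.3206  0.291  -1.5619  1.4454 -2.1516] se [0.0116 0.01  ]
t 18.20 th -1.0167 r 0.0513 lat 0.0003 z 0.0793 | tau 0.327 Mz 0.288 Flat -0.74 Fax -1.90 Fz -1.93 My' 0.47
```

Request:
servo_tool:
  increments:
    - {"claw":1,"x":0.0305,"y":0.0185,"z":0,"ax":0,"ay":0,"az":-0.125}
    - {"claw":1,"x":0,"y":0,"z":0,"ax":0,"ay":0,"az":0}

```text
clock: 18.4
tcp_pos: [0.5779, 0.0697, 0.0793]
orientation: [-0.0, 0.495, 0.869, -0.0]
wrist_force: [-2.1, 0.6, -2.2]
finger_gap: 0.0091
```

```bash
python3 avg.py; python3 look.py 12; python3 - <<'E'
import cv2
from workcell import env
cv2.imwrite("pics/w12.png",env.read_camera("wrist")[:,:,::-1])
E
```

```text
mean tau,Mz,F [ 0.3762  0.2861 -2.4631  0.7208 -1.7405] se [0.0089 0.0092]
t 18.80 th -1.0342 r 0.0514 lat 0.0002 z 0.0793 | tau 0.392 Mz 0.275 Flat -2.26 Fax -1.88 Fz -1.72 My' 0.61
18.8 [0.5779 0.0697 0.0793] -1.0342188557314311 [-2.9034  0.4549 -1.7238] [0.314  0.612  0.2754]
```

View pics/c12.png

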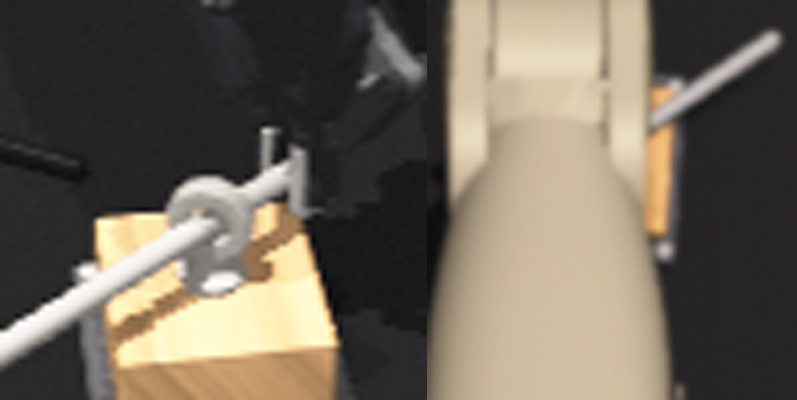

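View pics/w12.png

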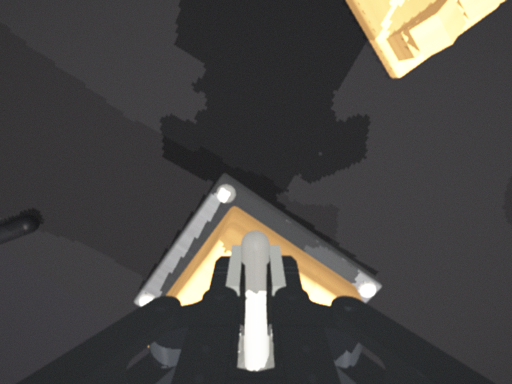

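Torque climbs 0.245, 0.32, 0.376 N m as the tool advances, so the flange is on its stop. In the picture the rod passes through the ring at (210,228) and the fingers clear the block. I add a touch more, hold, then back off.

Request:
servo_tool:
  increments:
    - {"claw":1,"x":0.0155,"y":0.009,"z":0,"ax":0,"ay":0,"az":-0.0625}
    - {"claw":1,"x":0,"y":0,"z":0,"ax":0,"ay":0,"az":0}
    - {"claw":1,"x":0,"y":0,"z":0,"ax":0,"ay":0,"az":0}

```text
clock: 19.25
tcp_pos: [0.5783, 0.07, 0.0793]
orientation: [-0.0, 0.498, 0.867, -0.0]
wrist_force: [-2.9, 0.1, -1.3]
finger_gap: 0.0086
```

```bash
python3 avg.py; python3 - <<'E'
from st import *
f=lambda t:C-.0514*np.array([np.cos(t),np.sin(t)])
t=-1.0345-.009
for k in range(9):
    d=(f(t+np.radians(2))-f(t))/.025;t+=np.radians(2);print("%.3f x %.3f y %.3f"%(t,*d))
E
```

```text
mean tau,Mz,F [ 0.4132  0.2738 -3.4158  0.4858 -2.053 ] se [0.0173 0.013 ]
t 19.65 th -1.0429 r 0.0514 lat 0.0002 z 0.0792 | tau 0.467 Mz 0.286 Flat -3.51 Fax -2.10 Fz -1.53 My' 0.78
-1.009 x -0.061 y -0.037
-0.974 x -0.060 y -0.039
-0.939 x -0.059 y -0.041
-0.904 x -0.057 y -0.043
-0.869 x -0.056 y -0.045
-0.834 x -0.054 y -0.047
-0.799 x -0.052 y -0.049
-0.764 x -0.051 y -0.051
-0.729 x -0.049 y -0.053
```

Snug at about 0.41 N m, held. I back the rod off to the hole axis, near -0.60 rad.

Request:
servo_tool:
  increments:
    - {"claw":1,"x":-0.061,"y":-0.037,"z":0,"ax":0,"ay":0,"az":0.25}
    - {"claw":1,"x":-0.06,"y":-0.039,"z":0,"ax":0,"ay":0,"az":0.25}
    - {"claw":1,"x":-0.059,"y":-0.041,"z":0,"ax":0,"ay":0,"az":0.25}
    - {"claw":1,"x":-0.057,"y":-0.043,"z":0,"ax":0,"ay":0,"az":0.25}
    - {"claw":1,"x":-0.056,"y":-0.045,"z":0,"ax":0,"ay":0,"az":0.25}

```text
clock: 20.15
tcp_pos: [0.5721, 0.0646, 0.0796]
orientation: [0.001, 0.42, 0.907, 0.0]
wrist_force: [-0.4, 0.0, -2.2]
finger_gap: 0.0088
```

```bash
python3 st.py
```

```text
t 20.15 th -0.8677 r 0.0505 lat 0.0010 z 0.0796 | tau 0.007 Mz -0.010 Flat -0.33 Fax -0.29 Fz -2.15 My' 0.20
```

Request:
servo_tool:
  increments:
    - {"claw":1,"x":-0.054,"y":-0.047,"z":0,"ax":0,"ay":0,"az":0.25}
    - {"claw":1,"x":-0.052,"y":-0.049,"z":0,"ax":0,"ay":0,"az":0.25}
    - {"claw":1,"x":-0.051,"y":-0.051,"z":0,"ax":0,"ay":0,"az":0.25}
    - {"claw":1,"x":-0.049,"y":-0.053,"z":0,"ax":0,"ay":0,"az":0.25}
    - {"claw":1,"x":-0.047,"y":-0.054,"z":0,"ax":0,"ay":0,"az":0.25}

```text
clock: 20.65
tcp_pos: [0.5666, 0.0582, 0.08]
orientation: [0.002, 0.34, 0.941, 0.0]
wrist_force: [-0.2, 0.7, -2.8]
finger_gap: 0.0091
```

```bash
python3 st.py; python3 look.py 13
```

```text
t 20.65 th -0.6932 r 0.0497 lat 0.0013 z 0.0800 | tau 0.005 Mz 0.026 Flat 0.45 Fax -0.62 Fz -2.75 My' 0.19
20.65 [0.5666 0.0582 0.08  ] -0.693181019035817 [-0.1893  0.7403 -2.7531] [0.1131 0.1928 0.0261]
```

View pics/c13.png

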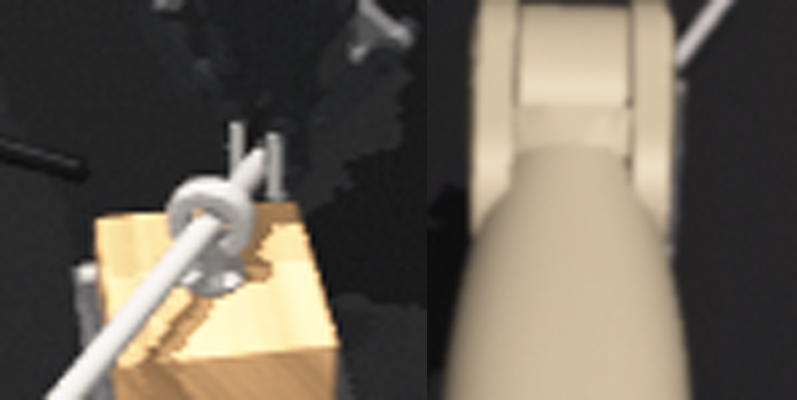

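Request:
servo_tool:
  increments:
    - {"claw":1,"x":-0.045,"y":-0.06,"z":0,"ax":0,"ay":0,"az":0.21}
    - {"claw":1,"x":-0.045,"y":-0.06,"z":0,"ax":0,"ay":0,"az":0.21}
    - {"claw":1,"x":-0.045,"y":-0.06,"z":0,"ax":0,"ay":0,"az":0.2}
    - {"claw":1,"x":0,"y":0,"z":0,"ax":0,"ay":0,"az":0}

```text
clock: 21.15
tcp_pos: [0.5623, 0.0538, 0.0797]
orientation: [0.001, 0.3, 0.954, 0.0]
wrist_force: [0.0, 0.1, -2.8]
finger_gap: 0.0084
```

```bash
python3 avg.py
```

```text
mean tau,Mz,F [-0.015   0.0003  0.2479  0.197  -2.2763] se [0.01   0.0121]
t 21.55 th -0.6075 r 0.0512 lat -0.0008 z 0.0793 | tau -0.004 Mz -0.008 Flat -0.10 Fax -0.10 Fz -2.21 My' 0.09
```

No load on the ring. I draw the rod straight out along its axis, watching the force.

Request:
servo_tool:
  increments:
    - {"claw":1,"x":-0.2,"y":0.139,"z":0,"ax":0,"ay":0,"az":0}
    - {"claw":1,"x":-0.3,"y":0.209,"z":0,"ax":0,"ay":0,"az":0}
    - {"claw":1,"x":-0.3,"y":0.209,"z":0,"ax":0,"ay":0,"az":0}
    - {"claw":1,"x":-0.3,"y":0.209,"z":0,"ax":0,"ay":0,"az":0}
    - {"claw":1,"x":-0.3,"y":0.209,"z":0,"ax":0,"ay":0,"az":0}

```text
clock: 22.05
tcp_pos: [0.5255, 0.079, 0.0794]
orientation: [-0.0, 0.299, 0.954, 0.0]
wrist_force: [0.1, -0.5, -2.2]
finger_gap: 0.0089
```

```bash
python3 st.py
```

```text
t 22.05 th -0.6069 r 0.0950 lat -0.0008 z 0.0794 | tau 0.031 Mz -0.000 Flat -0.32 Fax 0.40 Fz -2.22 My' 0.16
```

Request:
servo_tool:
  increments:
    - {"claw":1,"x":-0.3,"y":0.209,"z":0,"ax":0,"ay":0,"az":0}
    - {"claw":1,"x":-0.3,"y":0.209,"z":0,"ax":0,"ay":0,"az":0}
    - {"claw":1,"x":-0.3,"y":0.209,"z":0,"ax":0,"ay":0,"az":0}
    - {"claw":1,"x":-0.3,"y":0.209,"z":0,"ax":0,"ay":0,"az":0}
    - {"claw":1,"x":-0.3,"y":0.209,"z":0,"ax":0,"ay":0,"az":0}

```text
clock: 22.55
tcp_pos: [0.4884, 0.105, 0.0794]
orientation: [0.0, 0.299, 0.954, 0.0]
wrist_force: [0.4, 0.5, -2.3]
finger_gap: 0.0089
```

```bash
python3 st.py
```

```text
t 22.55 th -0.6072 r 0.1403 lat -0.0007 z 0.0794 | tau -0.068 Mz 0.025 Flat 0.66 Fax 0.05 Fz -2.30 My' 0.10
```

Request:
servo_tool:
  increments:
    - {"claw":1,"x":-0.4,"y":0.278,"z":0,"ax":0,"ay":0,"az":0}
    - {"claw":1,"x":-0.4,"y":0.278,"z":0,"ax":0,"ay":0,"az":0}
    - {"claw":1,"x":-0.4,"y":0.278,"z":0,"ax":0,"ay":0,"az":0}
    - {"claw":1,"x":-0.4,"y":0.278,"z":0,"ax":0,"ay":0,"az":0}
    - {"claw":1,"x":-0.4,"y":0.278,"z":0,"ax":0,"ay":0,"az":0}

```text
clock: 23.05
tcp_pos: [0.4379, 0.1398, 0.0793]
orientation: [-0.0, 0.299, 0.954, 0.0]
wrist_force: [-0.2, -0.4, -1.5]
finger_gap: 0.009
```

```bash
python3 look.py 14
```

```text
23.05 [0.4379 0.1398 0.0793] -0.6072477232385847 [-0.1785 -0.3543 -1.5493] [0.0614 0.1519 0.0289]
```

View pics/c14.png

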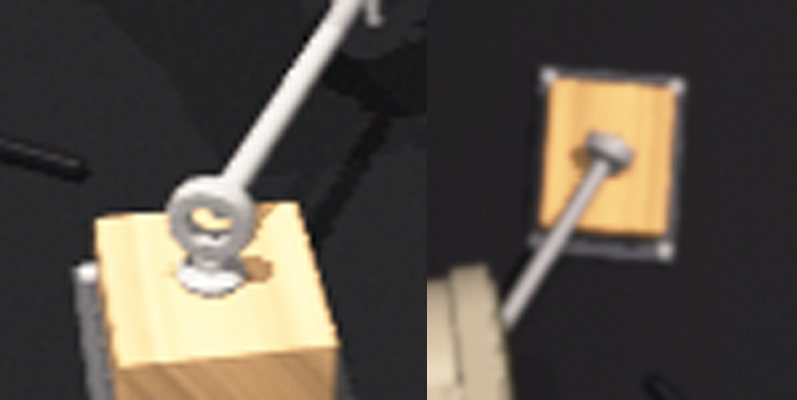

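The rod is out and the ring hole is clear at (208,218). The ring now visibly faces the new direction. I pull clear, lift and go above the rest.

Request:
servo_tool:
  increments:
    - {"claw":1,"x":-0.5,"y":0.347,"z":0,"ax":0,"ay":0,"az":0}
    - {"claw":1,"x":-0.3,"y":0.209,"z":0.5,"ax":0,"ay":0,"az":0}
    - {"claw":1,"x":0,"y":0.2,"z":0.9,"ax":0,"ay":0,"az":0}
    - {"claw":1,"x":0.2,"y":0.6,"z":0.9,"ax":0,"ay":0,"az":0.25}
    - {"claw":1,"x":0.3,"y":0.9,"z":0.2,"ax":0,"ay":0,"az":0.3}

```text
clock: 23.65
tcp_pos: [0.4324, 0.1962, 0.1453]
orientation: [0.002, 0.262, 0.965, 0.001]
wrist_force: [-0.1, -0.7, -1.9]
finger_gap: 0.0087
```

Request:
servo_tool:
  increments:
    - {"claw":1,"x":0.3,"y":0.9,"z":0,"ax":0,"ay":0,"az":0.3}
    - {"claw":1,"x":0.3,"y":0.9,"z":0,"ax":0,"ay":0,"az":0.3}
    - {"claw":1,"x":0.3,"y":0.9,"z":0,"ax":0,"ay":0,"az":0.3}
    - {"claw":1,"x":0.2,"y":0.3,"z":0,"ax":0,"ay":0,"az":0.1}
    - {"claw":1,"x":0,"y":0,"z":0,"ax":0,"ay":0,"az":0}

```text
clock: 24.15
tcp_pos: [0.4593, 0.2716, 0.1423]
orientation: [0.0, 0.194, 0.981, 0.0]
wrist_force: [-1.5, -0.2, -2.0]
finger_gap: 0.0089
```

```bash
python3 st.py; python3 -c "
from workcell import env;print(env.get_state()['tcp_pos'])"
```

```text
t 24.15 th -0.3897 r 0.2274 lat 0.1726 z 0.1423 | tau 0.382 Mz -0.019 Flat -0.79 Fax -1.28 Fz -1.97 My' 0.23
[0.45925584 0.27156827 0.14232735]
```

I go to exactly the post-lift pose of before, so that the rod's tip pixels can be compared directly.

Request:
servo_tool:
  increments:
    - {"claw":1,"x":0.12,"y":0.13,"z":-0.03,"ax":0,"ay":0,"az":0}
    - {"claw":1,"x":0,"y":0,"z":0,"ax":0,"ay":0,"az":0}
    - {"claw":1,"x":0,"y":0,"z":0,"ax":0,"ay":0,"az":0}

```text
clock: 24.45
tcp_pos: [0.4617, 0.2732, 0.1411]
orientation: [-0.0, 0.195, 0.981, -0.0]
wrist_force: [0.7, -0.1, -2.3]
finger_gap: 0.0089
```

```bash
python3 - <<'E'
from st import *
s,_=st();print(s["tcp_pos"])
for n in ["wrist","scene","top"]:
    cv2.imwrite(f"pics/{n}15.png",env.read_camera(n)[:,:,::-1])
def st2(k): 
    a=cv2.imread(f"pics/scene{k}.png")[130:240,290:350];b=cv2.imread(f"pics/top{k}.png")[150:240,180:240]
    w=cv2.imread(f"pics/wrist{k}.png")[190:384,180:340]
    return np.hstack([cv2.resize(x,(260,290),interpolation=cv2.INTER_CUBIC) for x in (a,b,w)])
cv2.imwrite("pics/cmp15.png",np.vstack([st2(5),st2(15)]))
for k in (5,15):
    T=rodline("top",f"pics/top{k}.png",(201,198),(216,163),4);S=rodline("scene",f"pics/scene{k}.png",(327,150),(328,175),5)
    def plane(n,l):
        o,a=ray(n,*l[0]);_,b=ray(n,*(l[0]+20*l[1]));m=np.cross(a,b);m/=np.linalg.norm(m);return m,m@o
    m1,c1=plane("top",T);m2,c2=plane("scene",S);d=np.cross(m1,m2);d/=np.linalg.norm(d);d*=np.sign(d[0])
    print(k,"yaw",np.arctan2(d[1],d[0]),"pitch",d[2],np.linalg.solve(np.array([m1,m2,[1,0,0]]),[c1,c2,.54]))
E
```

```text
t 24.45 th -0.3919 r 0.2261 lat 0.1745 z 0.1411 | tau -0.104 Mz 0.051 Flat 0.15 Fax 0.70 Fz -2.34 My' 0.12
[0.4617 0.2732 0.1411]
5 yaw -0.5965979328970149 pitch 0.8319568246140671 [ 0.54    0.2755 -0.0925]
15 yaw -0.5976537953573682 pitch 0.8395447859419559 [ 0.54    0.2647 -0.0284]
```

View pics/cmp15.png

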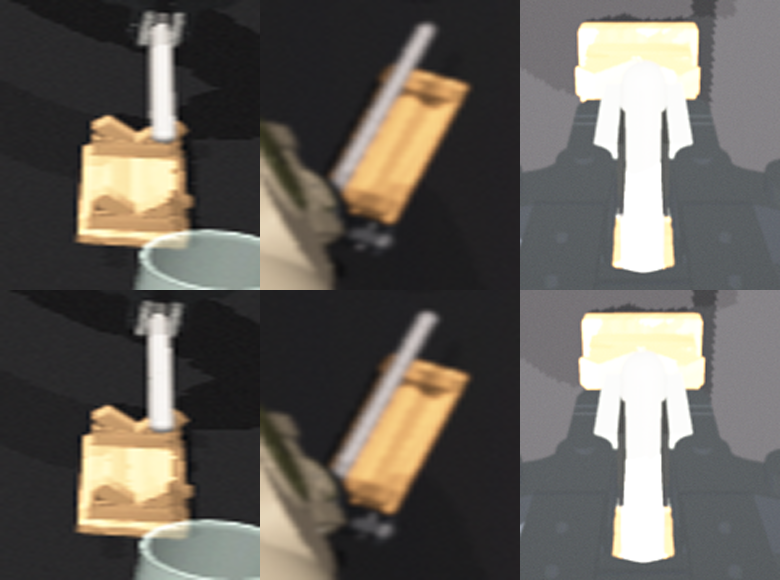

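The tip is the same as right after lifting, in all three views: left (162,140) before and (162,428) = (162,138) now, centre (428,28) and (430,318). So the rod hasn't slipped in the grip. I lower at this xy to the original height.

Request:
servo_tool:
  increments:
    - {"claw":1,"x":0,"y":0,"z":-0.7,"ax":0,"ay":0,"az":0}
    - {"claw":1,"x":0,"y":0,"z":-0.9,"ax":0,"ay":0,"az":0}
    - {"claw":1,"x":0,"y":0,"z":-0.9,"ax":0,"ay":0,"az":0}
    - {"claw":1,"x":0,"y":0,"z":-0.6,"ax":0,"ay":0,"az":0}
    - {"claw":1,"x":0,"y":0,"z":-0.3,"ax":0,"ay":0,"az":0}

```text
clock: 25.1
tcp_pos: [0.4609, 0.2732, 0.0546]
orientation: [-0.001, 0.194, 0.981, -0.001]
wrist_force: [-0.4, -0.2, -2.0]
finger_gap: 0.009
```

Request:
servo_tool:
  increments:
    - {"claw":1,"x":0,"y":0,"z":-0.2,"ax":0,"ay":0,"az":0}
    - {"claw":1,"x":0,"y":0,"z":-0.2,"ax":0,"ay":0,"az":0}
    - {"claw":1,"x":0,"y":0,"z":-0.1,"ax":0,"ay":0,"az":0}
    - {"claw":1,"x":0,"y":0,"z":0,"ax":0,"ay":0,"az":0}

```text
clock: 25.5
tcp_pos: [0.4622, 0.2739, 0.0438]
orientation: [0.0, 0.194, 0.981, 0.0]
wrist_force: [-1.4, -0.7, -1.8]
finger_gap: 0.0089
```

```bash
python3 - <<'E'
from st import *
s,_=st();print(s["tcp_pos"],s["wrist_force"],s["ft_torque"])
cv2.imwrite("pics/w16.png",env.read_camera("wrist")[:,:,::-1])
cv2.imwrite("pics/s16.png",cv2.resize(env.read_camera("scene")[140:240,280:360,::-1],(480,600),interpolation=cv2.INTER_CUBIC))
E
```

```text
t 25.50 th -0.3910 r 0.2258 lat 0.1757 z 0.0438 | tau 0.355 Mz -0.103 Flat -1.20 Fax -1.07 Fz -1.75 My' 0.15
[0.4622 0.2739 0.0438] [-1.4461 -0.6993 -1.7535] [-0.0092  0.1478 -0.1029]
```

View pics/s16.png

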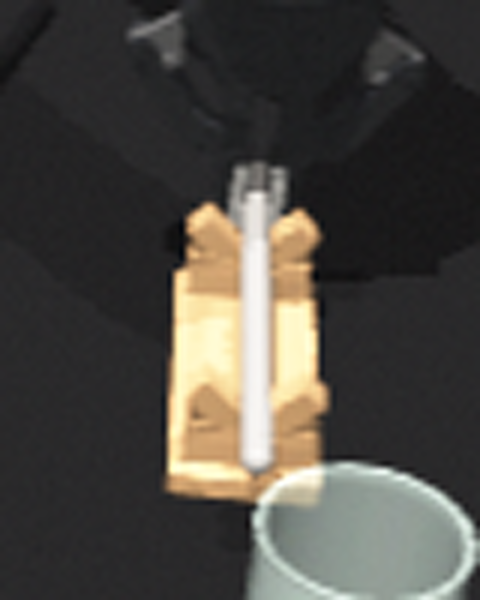

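View pics/w16.png

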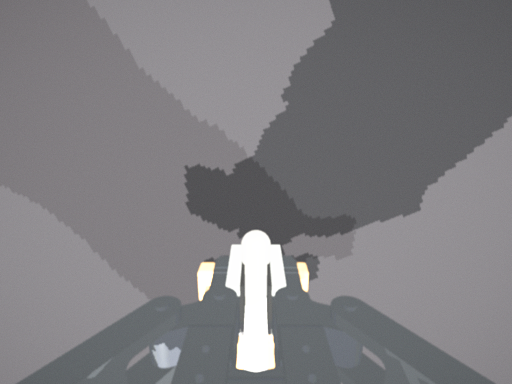

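The rod is centred over both V cradles, at (258,240) and (257,420), about 2 mm up. I lower the last bit and open.

Request:
servo_tool:
  increments:
    - {"claw":1,"x":0,"y":0,"z":-0.05,"ax":0,"ay":0,"az":0}
    - {"claw":1,"x":0,"y":0,"z":-0.05,"ax":0,"ay":0,"az":0}
    - {"claw":1,"x":0,"y":0,"z":0,"ax":0,"ay":0,"az":0}

```text
clock: 25.9
tcp_pos: [0.4622, 0.274, 0.0423]
orientation: [0.001, 0.194, 0.981, 0.0]
wrist_force: [-3.3, -2.1, 7.9]
finger_gap: 0.009
```

```bash
python3 st.py
```

```text
t 25.90 th -0.3907 r 0.2257 lat 0.1758 z 0.0423 | tau 1.092 Mz -0.034 Flat -3.24 Fax -2.25 Fz 7.95 My' 0.56
```

Request:
servo_tool:
  increments:
    - {"claw":0.75,"x":0,"y":0,"z":0,"ax":0,"ay":0,"az":0}
    - {"claw":0.7,"x":0,"y":0,"z":0,"ax":0,"ay":0,"az":0}
    - {"claw":0.5,"x":0,"y":0,"z":0,"ax":0,"ay":0,"az":0}
    - {"claw":0.2,"x":0,"y":0,"z":0,"ax":0,"ay":0,"az":0}
    - {"claw":0,"x":0,"y":0,"z":0,"ax":0,"ay":0,"az":0}
  newtons: 20

```text
clock: 26.4
tcp_pos: [0.4619, 0.2739, 0.041]
orientation: [-0.0, 0.194, 0.981, 0.0]
wrist_force: [-0.4, 0.1, 0.5]
finger_gap: 0.068
```

Request:
servo_tool:
  increments:
    - {"claw":0,"x":0,"y":0,"z":0,"ax":0,"ay":0,"az":0}
    - {"claw":0,"x":0,"y":0,"z":0,"ax":0,"ay":0,"az":0}
    - {"claw":0,"x":0,"y":0,"z":0,"ax":0,"ay":0,"az":0}

```text
clock: 26.7
tcp_pos: [0.462, 0.2739, 0.041]
orientation: [0.0, 0.194, 0.981, 0.0]
wrist_force: [-0.1, 0.1, 0.4]
finger_gap: 0.0856
```

```bash
python3 - <<'E'
from st import *
s,_=st();print(s["tcp_pos"],s["wrist_force"],s["finger_gap"])
cv2.imwrite("pics/w17.png",env.read_camera("wrist")[:,:,::-1])
E
```

```text
t 26.70 th -0.3908 r 0.2260 lat 0.1756 z 0.0410 | tau -0.012 Mz -0.014 Flat 0.08 Fax -0.12 Fz 0.44 My' -0.02
[0.462  0.2739 0.041 ] [-0.0781  0.1217  0.4412] 0.0855500177233405
```

View pics/w17.png

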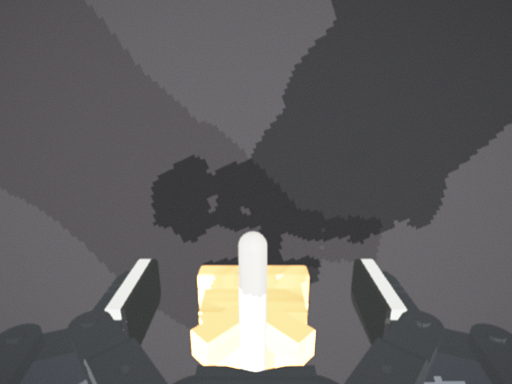

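The rod is released and lies in the V, its end at (252,233), with the fingers open and clear. I retreat straight up and away, then check.

Request:
servo_tool:
  increments:
    - {"claw":0,"x":0,"y":0,"z":0.8,"ax":0,"ay":0,"az":0}
    - {"claw":0,"x":0,"y":0,"z":1,"ax":0,"ay":0,"az":0}
    - {"claw":0,"x":0,"y":0,"z":1,"ax":0,"ay":0,"az":0}
    - {"claw":0,"x":0,"y":0,"z":1,"ax":0,"ay":0,"az":0}
    - {"claw":0,"x":0,"y":0,"z":1,"ax":0,"ay":0,"az":0}

```text
clock: 27.25
tcp_pos: [0.4618, 0.2739, 0.1621]
orientation: [-0.0, 0.194, 0.981, 0.0]
wrist_force: [0.8, 0.9, -0.2]
finger_gap: 0.0856
```

Request:
servo_tool:
  increments:
    - {"claw":0,"x":-0.6,"y":0.8,"z":0.6,"ax":0,"ay":0,"az":0}
    - {"claw":0,"x":-0.6,"y":0.9,"z":0.6,"ax":0,"ay":0,"az":0}
    - {"claw":0,"x":-0.6,"y":0.9,"z":0.4,"ax":0,"ay":0,"az":0}
    - {"claw":0,"x":-0.6,"y":0.9,"z":0,"ax":0,"ay":0,"az":0}
    - {"claw":0,"x":0,"y":0,"z":0,"ax":0,"ay":0,"az":0}

```text
clock: 27.75
tcp_pos: [0.4004, 0.3635, 0.2016]
orientation: [0.0, 0.192, 0.981, 0.001]
wrist_force: [-0.1, -0.2, 0.4]
finger_gap: 0.085
```

```bash
python3 - <<'E'
from st import *
s,_=st();print(s["tcp_pos"],s["wrist_force"])
for n in ("top","scene"): cv2.imwrite(f"pics/{n}18.png",env.read_camera(n)[:,:,::-1])
def meas(f):
    t=cv2.imread(f);hsv=cv2.cvtColor(t,cv2.COLOR_BGR2HSV)
    g=((hsv[...,1]<60)&(hsv[...,2]>100)).astype(np.uint8);n,l,_,_=cv2.connectedComponentsWithStats(g)
    ys,xs=np.where(l==l[194,209]);P=np.array([onz("top",x,y,.045) for x,y in zip(xs,ys)])[:,:2]
    c=P.mean(0);w,V=np.linalg.eigh(np.cov(P.T));d=V[:,1];q=(P-c)@d
    return len(xs),c+d*(q.max()+q.min())/2,np.arctan2(d[1],d[0]),np.ptp(q)
print(meas("pics/top0.png"));print(meas("pics/top18.png"))
d=cv2.absdiff(cv2.imread("pics/top0.png"),cv2.imread("pics/top18.png")).max(2)[100:240,200:400];print("diff",(d>60).sum())
a=cv2.imread("pics/scene18.png")[150:270,200:360];b=cv2.imread("pics/top18.png")[100:240,180:400]
cv2.imwrite("pics/c18.png",np.hstack([cv2.resize(a,(400,300),interpolation=cv2.INTER_CUBIC),cv2.resize(b,(400,300),interpolation=cv2.INTER_CUBIC)]))
E
```

```text
t 27.75 th -0.3872 r 0.3161 lat 0.2362 z 0.2016 | tau 0.064 Mz -0.011 Flat -0.26 Fax 0.03 Fz 0.39 My' -0.04
[0.4004 0.3635 0.2016] [-0.0715 -0.2485  0.392 ]
(239, array([0.5397, 0.2399]), np.float64(2.748269605597759), np.float64(0.21607047918692993))
(233, array([0.5413, 0.2392]), np.float64(2.7490924359837297), np.float64(0.216143260723833))
diff 14
```

View pics/c18.png

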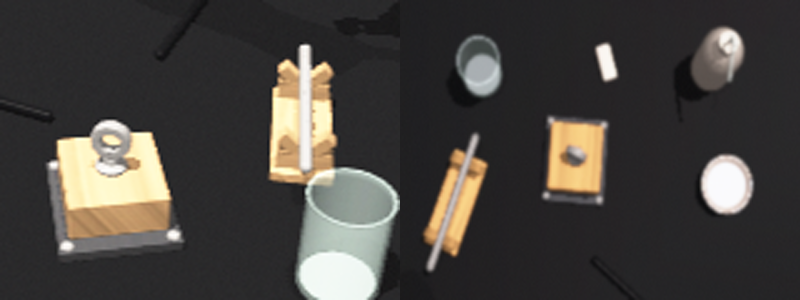

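View pics/scene18.png

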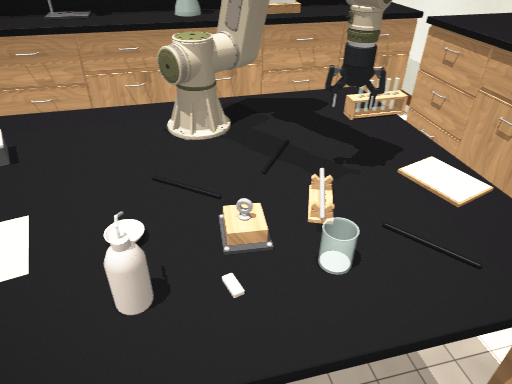

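The rod lies in both cradles, within 2 mm of where it started, the bystanders are unmoved and the arm is clear. I hand in.

```bash
python3 -c "
from workcell import env
print(env.hand_in())"
```

```text
the job is handed in; nothing more can be done
None
```

The screw is turned down onto its stop and the rod is back in its rest. I handed the job in at about 28 s of the 72 s allowed; no verdict is reported.

- **Turning the screw:** I passed the bare steel rod through the ring and turned clockwise. Thread friction read about 0.1 N m. From a rod angle of about −0.99 rad the torque rose steadily to 0.41 N m, the highest single noisy reading being 0.47, and I held it there for over half a second. I worked with the grip about 51 mm from the screw's axis rather than the suggested 85 mm, because that made the stop easier to feel.
- **Drawing out:** I backed the rod off to the hole's axis and pulled it straight out. The ring showed no turning load (about 0 ± 0.07 N m) on the way.
- **Last checks:**
  - The rod's middle is within 2 mm of where it started and its direction within 0.001 rad.
  - The bystanders look unmoved in both views.
  - The gripper is open and clear, and the wrist force is near zero.

**What disagreed or stayed uncertain:**
- The cameras differed by 2 to 3 mm on the ring's place. I lined up the rod by eye and line fits, and it went in without touching.
- One 0.5° step at the stop showed no rise in torque, but the steps after it did.
- A two-view line fit of the lifted rod failed because the views were nearly degenerate. I compared tip pixels instead, and they showed no slip in the grip.
- That the screw is home rests on the torque felt; I had no direct reading of its angle.

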